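# Set the far flip stop and push a plate blank home in the marking press

### The arm

A 6-joint arm with a two-finger parallel gripper is mounted at the origin on the work surface. World frame = base frame: x ahead of the robot, y to its left, z up, the work surface at z = 0. Lengths are in m, angles in degrees, forces in N, time in s.
With the tool pointing down it reaches from about 0.275 to 0.825 m from the base axis. Payload 5.2 kg.
Tool frame: the origin (TCP) lies on the mounting face of the last link; the fingertips stand 186 mm ahead of it and the grasp point (between the pads) lies 167 mm ahead of it; z points along the fingers, y is the direction in which the jaws open and shut (so a half turn about z gives the same grasp; the last joint's range is limited). The gripper opens to 93 mm and grips with 3 to 60 N. Pads are 15 mm wide; open, the fingers measure 128 mm over their backs; the gripper's body (75 mm by 188 mm) begins 65 mm behind the grasp point.
Start: joints at [-79.4, 14.817, 87.949, -0, 77.235, -11.62], TCP at [0.208, -0.509, 0.405] pointing down, gripper open.
Joint ranges: [-179.93, 179.93], [-52.35, 119.4], [10.71, 147.94], [-69.91, 249.91], [12.55, 155.21], [-178.61, 178.61]. Speed limits (degrees/s): [147.25, 147.25, 180, 180, 180, 180].

### API

Orientations are given as a 3x3 rotation matrix whose columns are the frame's x, y, z axes.
In Python, from rig import robot, snapshot, get_calibration gives the robot as it stands. The module is installed in compiled form; this text tells all that it offers.
- The arm moves only by the shell command python3 -m jog 'ROWS' [FORCE]. ROWS is text: rows parted by semicolons, each of 7 numbers parted by spaces: the turn, a rotation vector about the tool's x, y, z in degrees, then the shift along the tool's x, y, z in cm, then the opening, from 0 (shut) to 1 (fully open). In form: rx ry rz dx dy dz jaw; .... A call has 1 to 5 rows; each row shifts and turns the commanded pose from where the row before left it, along the tool's axes as they then stand; what a row does not reach is not made up. A row lasts 1/12 s, in which the tool goes at most 41.7 mm and 7.16 degrees, less where a joint would pass 70% of its speed; a pose out of reach is approached as far as the arm can. A call with a gripper value outside its range is refused whole. The fingers move at their own pace and stop on an object; FORCE is the grip in N (left out, the last holds). Time passes only in rows, so rows that do not move let the fingers close. It gives the time, the measured TCP pose, the force and the opening at its end, in the units of the state.
- robot.observe(): the state, without advancing time (a new reading comes with each control period).
- snapshot(name): name is "scene" or "top" or "wrist"; returns the picture (420x560x3 uint8, red, green, blue); there is no depth.
- get_calibration(name): a dict with "mtx" (3x3 intrinsics, pixels), "eye" and "orientation" of the camera in the world. Camera axes: x right, y down, z forward; pixel columns grow to the right and rows downward; lengths in m; the calibration is good to about 2 mm. The wrist camera is an equidistant fisheye: a pixel r from the principal point sees the ray r / f radians off the axis. A picture is of the moment at which its call begins: read the wrist's pose just before it. get_calibration takes no time and is no camera call; for the wrist camera it gives the pose at the moment of the call.
- robot.finish_job(): hands the job in, once; it reports no verdict.
The state is a dict: "clock": time; "joint_positions": joint angles; "joint_velocities": joint speeds; "tau": joint torques, N m; "tcp_pos": TCP position; "orientation": TCP orientation; "force": force on the tool from outside, world axes, zero at the start; "torque": the same for the moment, N m; "finger_gap": opening from 0.0 (shut) to 1.0 (fully open).
Only numpy, scipy, OpenCV 4.12 (cv2) and the standard library are available. Lean on these libraries where they do the work, as an engineer would, in place of code of your own. Each camera call takes 0.05 s, during which the arm holds its last target.

### The job

Set up the hand-lever marking press for the next plate using fingertips only: flip down the flip stop that is farther from the press head, all the way until its arm lies level over the bed, and leave the nearer stop parked up. Then push the loose aluminium plate blank back flat against the fence and along it, under the press head, until its leading end rests against the lowered stop. The blank only slides on the bed and is never lifted or tipped; leave the die, the bottle and the hammer where they stand.

Things in the scene. Friction and masses are not known exactly. Their poses are not given: they have to be found in the camera images.
- press: Green hand-lever marking press, fixed, shifted and turned up to 0.2 rad. Origin on the bench top; its x points away from the robot, y along the fence (to the robot's left), z up. Bed x -125 to 185 mm, y -270 to 270 mm, flat top at z = 20 mm. Behind the fence a column (x 98 to 183, y -45 to 55 mm) carries the head over the bed.
- fence_face (a point): Middle of the foot of the fence's face towards the robot, at bed height, axes as the press (70 mm in +x from the press origin). The fence is a straight steel bar along y, 12 mm thick, 520 mm long, 40 mm high above the bed.
- press_head (a point): Lower end of the ram, 34 mm across, 66 mm above the bed; it does not move. The head above it is 60 mm wide (y -30 to 30 mm from here), reaches 30 mm towards the robot (-x), and spans 76 to 192 mm above this point. The hand lever stands on its +y side (43 mm out), leaning away from the robot, up to 345 mm above this point.
- far_stop_hinge (a point): Hinge of the flip stop farther from the head (135 to 175 mm to +y of the ram), axes as the press; axis along y, 55 mm above the bed, 15 mm behind the fence face. L-shaped aluminium arm, 22 mm wide (11 to either side). Lowered: a level bar, 12 mm thick, reaches 62 mm towards the robot; the foot at its end (48 to 62 mm out) goes down to 2 mm above the bed.
- far_stop_face (a point): Middle of the lowered far stop's working face, the foot's -y side, where the blank's leading end comes to rest: 11 mm to -y of the far hinge, 55 mm towards the robot, 8 mm above the bed. Fixed to the fence, so it does not flip with the arm; axes as the press.
- far_stop_arm (a joint): Far stop's arm, rad: 0 = parked leaning back over the fence, 2.269 rad (130 degrees) back from level; grows as it is flipped up over the top towards the robot; 2.269 = fully down, bar level, on its limit. Starts at 0 to 0.35. A friction washer (0.09 N m) holds it wherever it is left. Push it from behind at the L's outer corner, then press the bar down from above.
- near_stop_hinge (a point): Hinge of the identical flip stop nearer to the press head (57 to 67 mm to +y of the ram), axes as the press. Its arm is to be left parked up; the blank passes beneath it.
- near_stop_arm (a joint): Angle of the near stop's arm, same meaning; starts parked between 0 and 0.35 and must stay parked.
- blank: Loose plain aluminium plate blank, 80 mm (its x) by 240 mm (its y) by 10 mm, about 0.5 kg, flat on the bed, origin at the centre of its underside. Its middle starts 16 to 25 mm short of home at the fence, up to 0.07 rad askew, its +y (leading) end 70 to 175 mm short of the far stop. At home its long rear edge lies along the fence and its +y end touches the lowered far stop.
- blank_nose (a point): The blank's leading rear corner: +40 mm in x, +120 mm in y from its origin, half-way up its edge.
- blank_tail (a point): The blank's trailing rear corner: +40 mm in x, -120 mm in y from its origin, half-way up its edge.
- die: Bystander: steel stamping die standing on the bed's front left, block 24 x 30 x 34 mm with a round stub on top, 48 mm tall in all; origin at the centre of its underside. Leave it.
- bottle: Bystander: clear plastic bottle, 62 mm across, 200 mm tall, on the bench to the left; origin at its underside. Leave it.
- hammer: Bystander: hammer with a wooden handle lying on the bench to the right, 240 mm long along its x; origin at its underside. Leave it.

How it is judged:
By the outcome, as a careful person would: the job done as asked, in the order asked, and still so for the second after the job is handed in, with the robot touching nothing.
It also fails if it takes over 64 s, if anything falls off the work surface, if the arm or the gripper's body presses on something with over 40 N, if the wrist force passes 120 N, or if a joint passes its speed limit or range.

## Working session

There is one attempt and no reset: what is moved stays moved. The work goes in short steps, Python scripts to look and compute and a shell command to move; the robot and the scene stay as the last step left them, time stands still between calls to the robot, and variables do not carry over. Pictures are saved under pics/ and viewed, and the job is handed in when it is done.

```bash
mkdir -p pics; ls
python3 - <<'E'
from rig import robot, snapshot, get_calibration
import cv2
s=robot.observe(); print(s)
for n in ("scene","top","wrist"):
    c=get_calibration(n); print(n,c)
    cv2.imwrite(f"pics/{n}0.png",snapshot(n)[:,:,::-1])
E
```

```text
pics
{'clock': 0.0, 'joint_positions': array([-7.93994582e+01,  1.48595984e+01,  8.80096025e+01, -5.95563795e-04,
        7.72343114e+01, -1.16181890e+01]), 'joint_velocities': array([ 0.01565432, -0.02466656, -0.02152587, -0.07498639,  0.00335352,
       -0.00128601]), 'tau': array([-1.87151789e-03, -4.37316298e+01, -2.83998513e+01,  7.14940019e-02,
        4.12796123e-02, -1.30504909e-04]), 'tcp_pos': array([ 0.20797276, -0.50894174,  0.40392455]), 'orientation': array([[ 9.25746203e-01,  3.78145278e-01, -3.42313102e-04],
       [ 3.78145267e-01, -9.25744571e-01,  1.77393071e-03],
       [ 3.53909026e-04, -1.77165370e-03, -9.99998368e-01]]), 'force': array([ 0.47320282,  0.18814275, -0.56850689]), 'torque': array([ 0.05412959, -0.00932287,  0.0224018 ]), 'finger_gap': 1.0044695202707794}
scene {'mtx': array([[404.40772605,   0.        , 282.78824847],
       [  0.        , 404.40772605, 203.47014819],
       [  0.        ,   0.        ,   1.        ]]), 'eye': array([0.36485838, 0.77798525, 0.82908515]), 'orientation': array([[-0.98603918, -0.11319892,  0.1221177 ],
       [-0.16648226,  0.68439492, -0.70985016],
       [-0.00322246, -0.72027051, -0.69368582]])}
top {'mtx': array([[511.01267102,   0.        , 290.80305002],
       [  0.        , 511.01267102, 207.90987408],
       [  0.        ,   0.        ,   1.        ]]), 'eye': array([0.36980783, 0.00909911, 1.73971752]), 'orientation': array([[-0.01889023, -0.99578659,  0.08973424],
       [-0.99980668,  0.01930343,  0.00373903],
       [-0.00545546, -0.08964627, -0.99595873]])}
wrist {'mtx': array([[325.1922621 ,   0.        , 283.89388634],
       [  0.        , 325.1922621 , 202.56362388],
       [  0.        ,   0.        ,   1.        ]]), 'eye': array([ 0.27633661, -0.48161576,  0.38459849]), 'orientation': array([[ 0.37920065, -0.892201  , -0.24532477],
       [-0.92531184, -0.36626137, -0.09823749],
       [-0.00220539,  0.26425364, -0.9644507 ]])}
```

View pics/scene0.png

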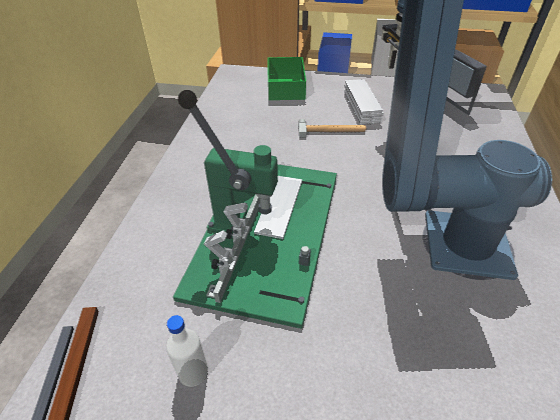

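View pics/top0.png

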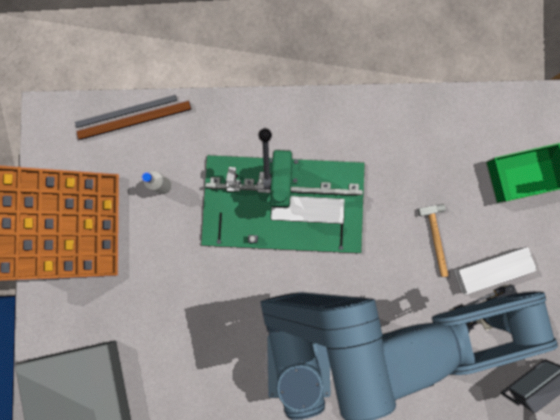

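View pics/wrist0.png

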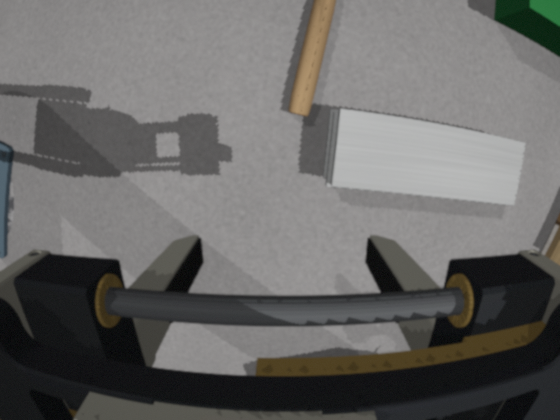

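The top view shows the green bed with corners near (206,156), (365,162), (361,252) and (201,245). The white blank runs from (272,210) to (344,198), and the stops are near (232,180) and (258,183). The die is at (251,240) and the bottle at (152,181). I'll enlarge this area.

Run:
```python
import cv2
a=cv2.imread("pics/top0.png"); cv2.imwrite("pics/top0z.png",cv2.resize(a[140:265,190:375],None,fx=4.3,fy=4.3,interpolation=cv2.INTER_CUBIC))
a=cv2.imread("pics/scene0.png"); cv2.imwrite("pics/scene0z.png",cv2.resize(a[140:330,165:345],None,fx=3.15,fy=3.15,interpolation=cv2.INTER_CUBIC))
```

```text
(no output)
```

View pics/top0z.png

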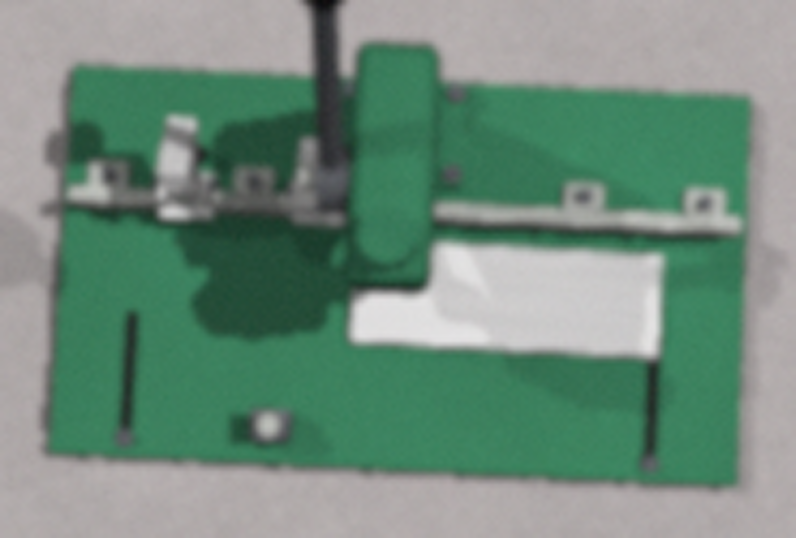

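View pics/scene0z.png

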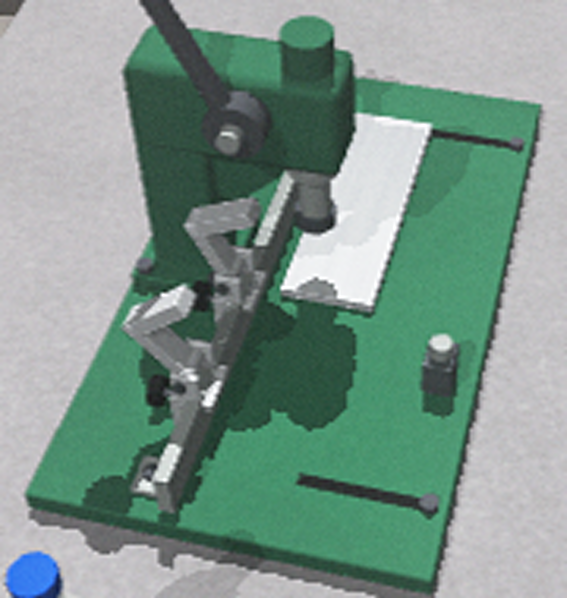

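```bash
cat > h.py <<'E'
import numpy as np, cv2, json
from rig import robot, snapshot, get_calibration
def ray(n,px,c=None):
    c=c or get_calibration(n); K=c["mtx"]; p=np.atleast_2d(px).astype(float)
    q=np.c_[(p[:,0]-K[0,2])/K[0,0],(p[:,1]-K[1,2])/K[1,1]]
    if n=="wrist":
        r=np.linalg.norm(q,axis=1)+1e-12
        d=np.c_[q*(np.sin(r)/r)[:,None],np.cos(r)]
    else: d=np.c_[q,np.ones(len(q))]
    return np.array(c["eye"]),d@np.array(c["orientation"]).T
def onz(n,px,z,c=None):
    e,d=ray(n,px,c); return e+d*((z-e[2])/d[:,2])[:,None]
def proj(n,P,c=None):
    c=c or get_calibration(n); K=c["mtx"]; P=np.atleast_2d(P)
    d=(P-c["eye"])@np.array(c["orientation"])
    if n=="wrist":
        r=np.linalg.norm(d[:,:2],axis=1); th=np.arctan2(r,d[:,2]); q=d[:,:2]/(r[:,None]+1e-12)*th[:,None]
    else: q=d[:,:2]/d[:,2:]
    return q@np.diag([K[0,0],K[1,1]])+K[:2,2]
E
python3 - <<'E'
from h import *
im=cv2.imread("pics/top0.png"); hsv=cv2.cvtColor(im,cv2.COLOR_BGR2HSV)
m=cv2.inRange(hsv,(65,90,20),(90,255,255)); m[:,:190]=0;m[:,380:]=0;m[:140]=0;m[265:]=0
m=cv2.morphologyEx(m,cv2.MORPH_CLOSE,np.ones((15,15)))
cs,_=cv2.findContours(m,cv2.RETR_EXTERNAL,cv2.CHAIN_APPROX_NONE); c=max(cs,key=cv2.contourArea)[:,0]
P=onz("top",c,0.02)[:,:2]
r=cv2.minAreaRect((P*1000).astype(np.float32)); print("rect",r, cv2.boxPoints(r)); 
# blank white
b=cv2.inRange(hsv,(0,0,170),(180,50,255)); b[:,:265]=0;b[:,350:]=0;b[:188]=0;b[230:]=0
cs,_=cv2.findContours(b,cv2.RETR_EXTERNAL,cv2.CHAIN_APPROX_NONE); c=max(cs,key=cv2.contourArea)[:,0]
print("blank px",cv2.boundingRect(c)); P=onz("top",c,0.03)[:,:2]*1000
r=cv2.minAreaRect(P.astype(np.float32)); print("blank rect",r,cv2.boxPoints(r))
E
```

```text
rect ((554.7413940429688, 41.14500427246094), (535.5408935546875, 332.6133117675781), 86.1531753540039) [[ 370.8449  -214.86475]
 [ 702.7088  -237.17953]
 [ 738.6379   297.15475]
 [ 406.774    319.46954]]
blank px (272, 197, 72, 26)
blank rect ((519.586181640625, -41.04011535644531), (238.7496337890625, 79.81852722167969), 86.55522918701172) [[ 472.57623 -157.80124]
 [ 552.25055 -162.59726]
 [ 566.5961    75.72101]
 [ 486.9218    80.51703]]
```

Run:
```python
from h import *
im=cv2.imread("pics/top0.png"); hsv=cv2.cvtColor(im,cv2.COLOR_BGR2HSV)
m=cv2.inRange(hsv,(65,90,20),(90,255,255)); m[:,:190]=0;m[:,380:]=0;m[:140]=0;m[265:]=0
m=cv2.morphologyEx(m,cv2.MORPH_CLOSE,np.ones((7,7)))
def fit(p):
    vx,vy,x,y=cv2.fitLine(p.astype(np.float32),cv2.DIST_HUBER,0,.01,.01).ravel(); return np.array([x,y]),np.array([vx,vy])
cols=np.arange(215,355)
fr=np.array([(c,np.nonzero(m[:,c])[0].max()+.5) for c in cols])
bk=np.array([(c,np.nonzero(m[:,c])[0].min()-.5) for c in list(range(212,255))+list(range(300,358))])
rows=np.arange(172,240)
lf=np.array([(np.nonzero(m[r])[0].min()-.5,r) for r in rows])
rt=np.array([(np.nonzero(m[r])[0].max()+.5,r) for r in rows])
L={}
for n,p in dict(front=fr,back=bk,left=lf,right=rt).items():
    P=onz("top",p,0.02)[:,:2]*1000; L[n]=fit(P); d=L[n][1]; print(n,L[n][0],d, "res",np.std((P-L[n][0])@[ -d[1],d[0]]))
def X(a,b):
    (p,u),(q,v)=L[a],L[b]; s=np.linalg.solve(np.c_[u,-v],q-p); return p+s[0]*u
C={k:X(*k.split()) for k in("front left","front right","back left","back right")}
for k,v in C.items(): print(k,v)
print(np.linalg.norm(C["front left"]-C["front right"]),np.linalg.norm(C["front left"]-C["back left"]))
```

```text
front [388.38242  41.27304] [0.06592944 0.9978243 ] res 0.974662754514524
back [691.7211    21.243143] [0.06760535 0.99771214] res 1.0288204206114608
left [538.07355 310.0811 ] [ 0.99693495 -0.07823474] res 1.0694042767477898
right [ 528.00684 -225.0696 ] [ 0.9971671  -0.07521804] res 1.0343752843121237
front left [406.82397 320.38092]
front right [ 371.56403 -213.26886]
back left [710.37665 296.55957]
back right [ 674.2832  -236.10347]
534.81335 304.48593
```

```bash
cat >> h.py <<'E'
TH=np.radians(-3.95); XA=np.array([np.cos(TH),np.sin(TH),0]); YA=np.array([-np.sin(TH),np.cos(TH),0]); O=np.array([.5108,.0440,0.])
def w2p(P): d=np.atleast_2d(P)-O; return np.c_[d@XA,d@YA,d[:,2]]
def p2w(P): P=np.atleast_2d(P).astype(float); return O+P[:,:1]*XA+P[:,1:2]*YA+P[:,2:]*np.array([0,0,1.])
def tri(a,pa,b,pb):
    e1,d1=ray(a,pa);e2,d2=ray(b,pb);d1=d1[0]/np.linalg.norm(d1);d2=d2[0]/np.linalg.norm(d2)
    A=np.c_[d1,-d2]; s=np.linalg.lstsq(A,e2-e1,rcond=None)[0]; p,q=e1+s[0]*d1,e2+s[1]*d2
    return (p+q)/2,np.linalg.norm(p-q)
E
python3 - <<'E'
from h import *
def Z(x,y): return (190+(x+.5)/4.3-.5,140+(y+.5)/4.3-.5)
def S(x,y): return (165+(x+.5)/3.15-.5,140+(y+.5)/3.15-.5)
np.set_printoptions(precision=4,suppress=True)
print("fence ends top z=60",w2p(onz("top",[Z(70,200),Z(742,232)],.06))*1000)
print("fence front lower edge",w2p(onz("top",[Z(70,200),Z(742,232)],.06))*1000)
print("far bar z=.12",w2p(onz("top",[Z(163,140),Z(197,140)],.12))*1000)
print("near bar z=.12",w2p(onz("top",[Z(296,160),Z(323,160)],.12))*1000)
print("head top z=.278",w2p(onz("top",[Z(356,60),Z(438,60),Z(395,285)],.278))*1000)
# far corner: scene (127,325) left end of corner ; top upper-end
for nm,a,b in [("far foot tip right",(190,288),(175,205))]: pass
print("scene far foot tip z=.16",w2p(onz("scene",[S(190,290),S(128,328),S(175,375)],.13))*1000)
p=p2w([[85,160,75],[125,160,122],[80,160,160],[85,62,75],[125,62,122],[80,62,160],[70,0,60]])
for q in proj("scene",p): print(((q-[165,140])*3.15).round(), end=' ')
print()
for q in proj("top",p): print(((q-[190,140])*4.3).round(), end=' ')
print("die",w2p(onz("top",[Z(268,425)],.068))*1000,"bottle",w2p(onz("top",[(152,181)],.2))*1000, onz("top",[(152,181)],.2))
E
```

```text
fence ends top z=60 [[  70.7774  257.0363   60.    ]
 [  71.5255 -261.1143   60.    ]]
fence front lower edge [[  70.7774  257.0363   60.    ]
 [  71.5255 -261.1143   60.    ]]
far bar z=.12 [[111.714  179.8965 120.    ]
 [112.9602 154.5711 120.    ]]
near bar z=.12 [[101.5671  80.0162 120.    ]
 [102.5564  59.9345 120.    ]]
head top z=.278 [[148.1568  31.2237 278.    ]
 [150.8641 -24.0199 278.    ]
 [ -2.7685  -2.9277 278.    ]]
scene far foot tip z=.16 [[ 84.5223 140.0637 130.    ]
 [115.5796 185.1088 130.    ]
 [ 68.1716 217.5888 130.    ]]
[1404. -147.] [1537.  199.] [1079.  322.] [1926.  610.] [2018.  996.] [1218.  986.] [3416. 2624.] 
[5808. 3708.] [3600. 3231.] [2746. 1795.] [2405. 3493.] [1580. 3107.] [1296. 1714.] [ 300. 3476.] die [[-94.8241  93.9529  68.    ]] bottle [[ 60.9615 396.9471 200.    ]] [[0.599  0.4358 0.2   ]]
```

Run:
```python
from h import *
np.set_printoptions(precision=1,suppress=True)
S=cv2.imread("pics/scene0z.png");T=cv2.imread("pics/top0z.png")
for hy in (167,70):
  for th in (0,.35):
    a=np.radians(130)-th; u=np.array([-np.cos(a),0,np.sin(a)]); f=np.array([-np.sin(a),0,-np.cos(a)])
    h=np.array([85,hy,75])
    for s in (-11,11):
        pts=np.array([h,h+62*u+6*-f,h+62*u+53*f])+[0,s,0]
        for im,n,o,k in((S,"scene",(165,140),3.15),(T,"top",(190,140),4.3)):
            q=((proj(n,p2w(pts/1000))-o)*k)
            cv2.polylines(im,[q.round().astype(int)],False,(0,0,255) if th==0 else (255,0,0),1)
for im,n,o,k in((S,"scene",(165,140),3.15),(T,"top",(190,140),4.3)):
    for pts in ([[70,-260,60],[70,260,60]],[[70,-260,20],[70,260,20]],[[-125,-270,20],[185,-270,20],[185,270,20],[-125,270,20],[-125,-270,20]]):
        q=((proj(n,p2w(np.array(pts)/1000))-o)*k); cv2.polylines(im,[q.round().astype(int)],False,(0,255,255),1)
cv2.imwrite("pics/s1.png",S);cv2.imwrite("pics/t1.png",T)
```

```text
(no output)
```

View pics/s1.png

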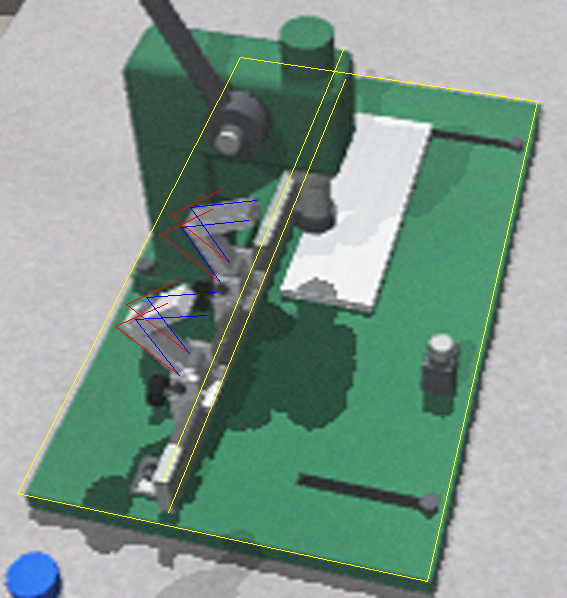

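View pics/t1.png

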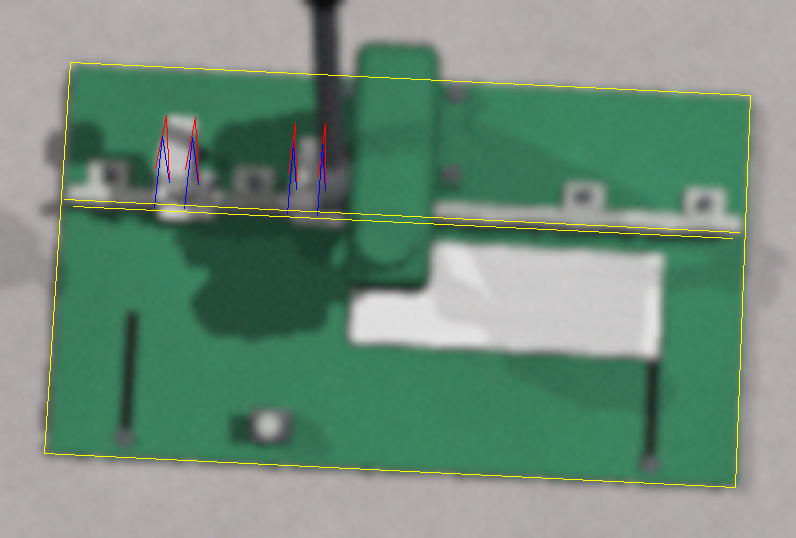

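The bed overlay fits the top view to about 1 px. The fence ends come out at 257 and -261 mm in the press frame, against ±260 expected. The far stop is at y≈167 mm, parked near 0 rad. The near stop is at y≈70 mm. The blank's centre is about (14.6, -84) mm in press axes. Next I align the tool with the press axes, gripper shut.

```bash
python3 -m jog '0 0 -7.1 0 0 0 0;0 0 -7.1 0 0 0 0;0 0 -7.1 0 0 0 0;0 0 -7.1 0 0 0 0;0 0 -7.1 0 0 0 0'; python3 -m jog '0 0 -7.1 0 0 0 0;0 0 -7.1 0 0 0 0;0 0 -7.1 0 0 0 0;0 0 -7 0 0 0 0;0 0 0 3 0.8 0 0'; python3 -m jog '0 0 0 3.6 1 0 0;0 0 0 3.6 1 0 0;0 0 0 3.6 1 0 0;0 0 0 3.6 1 0 0;0 0 0 3.6 1 0 0';python3 -m jog '0 0 0 3.6 1 0 0;0 0 0 3.6 1 0 0;0 0 0 3.6 1 0 0;0 0 0 3.6 1 0 0;0 0 0 3.6 1 0 0'
```

```text
clock: 0.57
tcp_pos: [0.208, -0.5091, 0.4044]
orientation: [[0.529, 0.849, -0.0], [0.849, -0.529, 0.001], [0.001, -0.001, -1.0]]
force: [-0.5, -0.8, 0.5]
finger_gap: 0.689
clock: 0.98
tcp_pos: [0.2168, -0.4829, 0.4041]
orientation: [[0.065, 0.998, -0.001], [0.998, -0.065, -0.002], [-0.002, -0.001, -1.0]]
force: [-0.0, -0.2, 1.2]
finger_gap: 0.331
clock: 1.4
tcp_pos: [0.2805, -0.3019, 0.4045]
orientation: [[0.07, 0.998, -0.0], [0.998, -0.07, 0.001], [0.001, -0.0, -1.0]]
force: [1.1, 0.2, -0.2]
finger_gap: 0.006
clock: 1.82
tcp_pos: [0.3427, -0.1258, 0.4048]
orientation: [[0.07, 0.998, 0.0], [0.998, -0.07, -0.0], [-0.0, 0.0, -1.0]]
force: [0.8, -0.1, -0.5]
finger_gap: 0.007
```

```bash
python3 -m jog '0 0 0 3.6 0.6 0 0;0 0 0 3.6 0.6 0 0;0 0 0 3.6 0.6 0 0;0 0 0 3.6 0.6 0 0;0 0 0 3.6 0.6 0 0'; python3 -m jog '0 0 0 3.6 0.5 0 0;0 0 0 3.6 0.5 0 0;0 0 0 3.6 0.5 0 0;0 0 0 3.2 0.5 0 0;0 0 0 0 0 0 0'
python3 - <<'E'
from h import *
np.set_printoptions(precision=1,suppress=True)
s=robot.observe(); print(s["clock"],s["tcp_pos"]*1000,w2p(s["tcp_pos"])*1000)
cv2.imwrite("pics/w1.png",snapshot("wrist")[:,:,::-1])
cv2.imwrite("pics/sc1.png",snapshot("scene")[:,:,::-1])
E
```

```text
clock: 2.23
tcp_pos: [0.385, 0.0518, 0.4048]
orientation: [[0.069, 0.998, 0.0], [0.998, -0.069, -0.0], [-0.0, 0.0, -1.0]]
force: [0.4, -0.6, 0.1]
finger_gap: 0.006
clock: 2.65
tcp_pos: [0.4152, 0.1925, 0.4046]
orientation: [[0.065, 0.998, 0.0], [0.998, -0.065, 0.002], [0.002, 0.0, -1.0]]
force: [-0.6, -0.4, -0.1]
finger_gap: 0.008
2.65 [415.2 192.5 404.6] [[-105.6  141.6  404.6]]
```

View pics/w1.png

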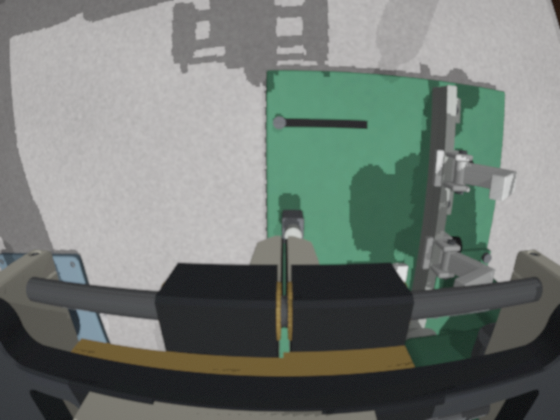

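View pics/sc1.png

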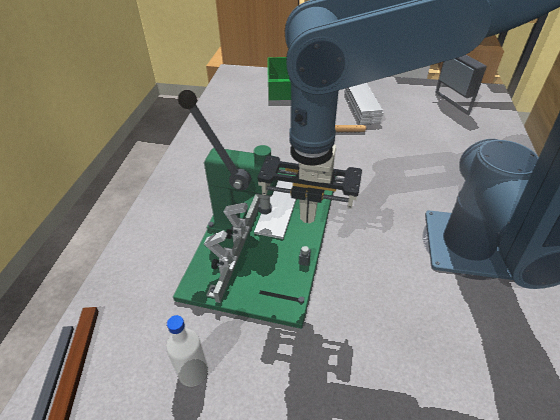

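Run:
```python
from h import *
np.set_printoptions(precision=1,suppress=True)
im=cv2.imread("pics/w1.png"); c=get_calibration("wrist"); k=4
Z=cv2.resize(im[60:300,340:540],None,fx=3,fy=2.5*1.0,interpolation=cv2.INTER_CUBIC)
Z=cv2.resize(im[60:300,340:540],None,fx=2.5,fy=2.5,interpolation=cv2.INTER_CUBIC)
def D(pts,col): 
    n=30; P=np.array(pts,float); P=np.vstack([P[i]+(P[i+1]-P[i])*t for i in range(len(P)-1) for t in np.linspace(0,1,n)])
    q=(proj("wrist",p2w(P/1000),c)-[340,60])*2.5; cv2.polylines(Z,[q.round().astype(int)],False,col,1)
D([[70,-260,60],[70,260,60]],(0,255,255));D([[70,-260,20],[70,260,20]],(0,255,255));D([[-125,270,20],[185,270,20],[185,0,20]],(0,255,255))
for hy in (167,70):
  for th,col in ((0,(0,0,255)),(.35,(255,0,0))):
    a=np.radians(130)-th; u=np.array([-np.cos(a),0,np.sin(a)]); f=np.array([-np.sin(a),0,-np.cos(a)])
    h=np.array([85,hy,75])
    for s in (-11,11): D(np.array([h,h+62*u+6*-f,h+62*u+53*f])+[0,s,0],col)
cv2.imwrite("pics/w1z.png",Z)
```

```text
(no output)
```

View pics/w1z.png

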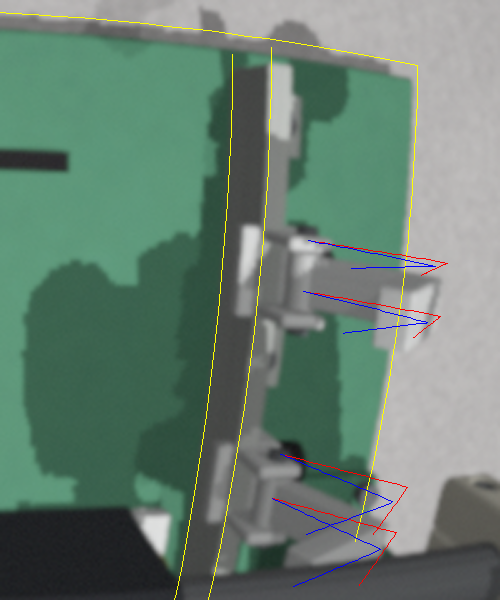

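```bash
python3 -m jog '0 0 0 0.5 3.3 0 0;0 0 0 0.5 3.3 0 0;0 0 0 0.5 3.3 0 0;0 0 0 0.5 3.3 0 0;0 0 0 0.4 3.3 0 0'; python3 -m jog '0 0 0 0 3.3 0 0;0 0 0 0 3.3 0 0;0 0 0 0 3.3 0 0;0 0 0 0 0 0 0'
python3 - <<'E'
from h import *
np.set_printoptions(precision=1,suppress=True)
s=robot.observe(); print(s["clock"],s["tcp_pos"]*1000,w2p(s["tcp_pos"])*1000)
cv2.imwrite("pics/w2.png",snapshot("wrist")[:,:,::-1])
a=snapshot("scene")[:,:,::-1]; cv2.imwrite("pics/sc2.png",cv2.resize(a[60:330,120:420],None,fx=2.2,fy=2.2,interpolation=cv2.INTER_CUBIC))
E
```

```text
clock: 3.17
tcp_pos: [0.5825, 0.1988, 0.4047]
orientation: [[0.071, 0.997, -0.001], [0.997, -0.071, -0.001], [-0.001, -0.0, -1.0]]
force: [0.6, 0.2, -0.7]
finger_gap: 0.006
clock: 3.5
tcp_pos: [0.6846, 0.1899, 0.4019]
orientation: [[0.074, 0.997, -0.0], [0.997, -0.074, -0.001], [-0.001, -0.0, -1.0]]
force: [-2.0, -0.5, -0.9]
finger_gap: 0.007
3.5 [684.6 189.9 401.9] [[163.4 157.5 401.9]]
```

View pics/w2.png

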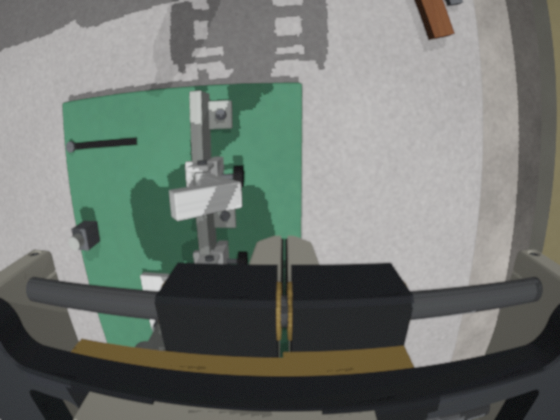

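View pics/sc2.png

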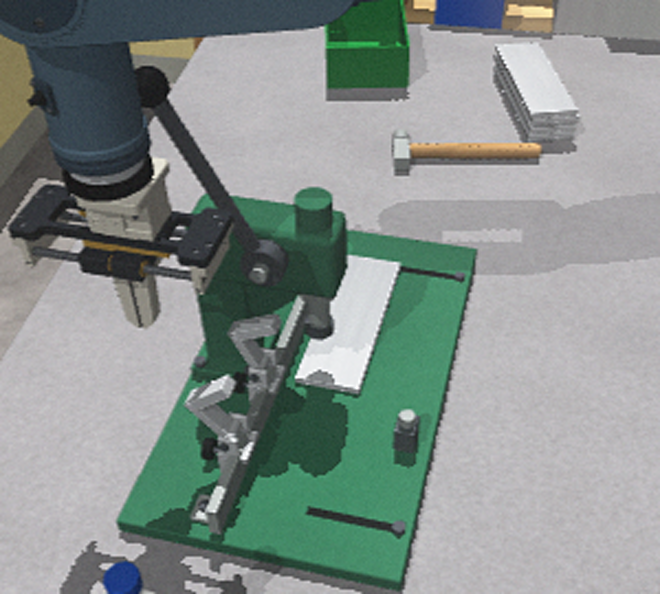

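Run:
```python
from h import *
np.set_printoptions(precision=1,suppress=True)
f=lambda p,z:w2p(onz("wrist",p,z))*1000
print("bed corners",f([(302,84),(65,103)],.02)); print("fence left end top front/back",f([(191,93),(208,93)],.06))
print("foot tip edge",f([(170,196),(174,219)],.16),"corner edge",f([(240,181),(241,206)],.122))
print("blank nose front/back",f([(142,275),(166,274)],.03)); print("die stub",f([(80,237)],.068))
```

```text
bed corners [[ 179.1  266.9   20. ]
 [-124.9  266.2   20. ]]
fence left end top front/back [[ 65.8 257.2  60. ]
 [ 83.6 256.1  60. ]]
foot tip edge [[ 75.  175.4 160. ]
 [ 76.4 157.6 160. ]] corner edge [[122.9 178.3 122. ]
 [123.  156.9 122. ]]
blank nose front/back [[-28.2  35.9  30. ]
 [  7.3  39.6  30. ]]
die stub [[-88.1 102.1  68. ]]
```

Raycasts from the wrist view agree with the model. The bed corner is at (179,267) mm, and the stop's outer corner is at x≈123, y 157–178 mm. I'll descend behind the arm and pull it toward the robot.

```bash
python3 -m jog '0 0 0 0.9 0.3 2.2 0;0 0 0 0 0 2.2 0;0 0 0 0 0 2.2 0;0 0 0 0 0 2.2 0;0 0 0 0 0 2 0'; python3 -m jog '0 0 0 0 0 0 0;0 0 0 0 -0.5 0 0;0 0 0 0 -0.5 0 0;0 0 0 0 -0.5 0 0;0 0 0 0 -0.5 0 0'
python3 - <<'E'
from h import *
np.set_printoptions(precision=1,suppress=True)
s=robot.observe(); print(s["clock"],s["tcp_pos"]*1000,w2p(s["tcp_pos"])*1000,s["force"])
cv2.imwrite("pics/w3.png",snapshot("wrist")[:,:,::-1])
a=snapshot("scene")[:,:,::-1]; cv2.imwrite("pics/sc3.png",cv2.resize(a[140:300,165:345],None,fx=3.15,fy=3.15,interpolation=cv2.INTER_CUBIC))
E
```

```text
clock: 4.02
tcp_pos: [0.6818, 0.2018, 0.2965]
orientation: [[0.07, 0.998, -0.001], [0.998, -0.07, -0.0], [-0.0, -0.001, -1.0]]
force: [-0.2, -0.4, -0.3]
finger_gap: 0.008
clock: 4.43
tcp_pos: [0.6632, 0.204, 0.299]
orientation: [[0.069, 0.998, 0.003], [0.998, -0.069, 0.0], [0.001, 0.003, -1.0]]
force: [0.3, -0.8, -0.5]
finger_gap: 0.002
4.4333 [663.2 204.  299. ] [[141.  170.1 299. ]] [ 0.3 -0.8 -0.5]
```

View pics/w3.png

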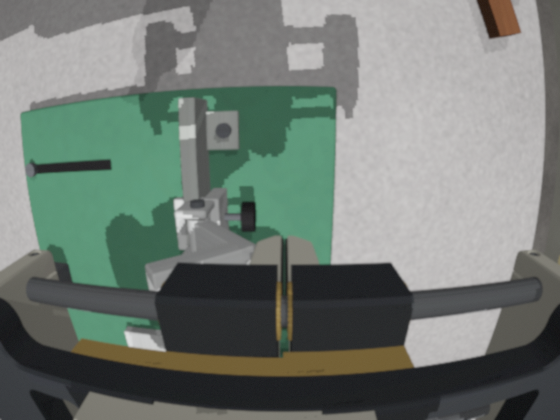

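View pics/sc3.png

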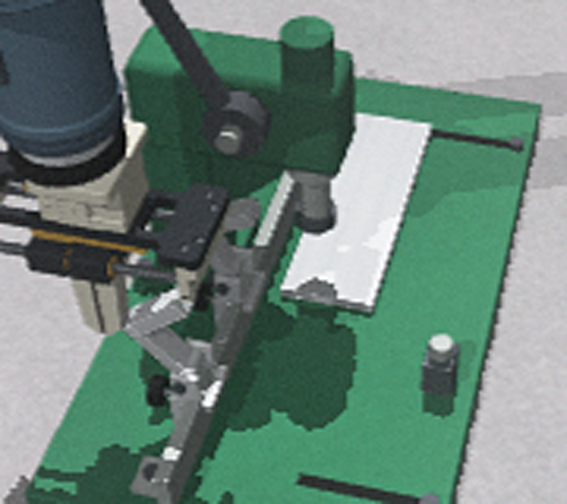

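```bash
python3 -m jog '0 0 0 0 0.3 0.8 0;0 0 0 0 -1 0 0;0 0 0 0 -1 0 0;0 0 0 0 -1 0 0;0 0 0 0 -0.8 0 0';  python3 -m jog '0 0 0 0 -1 0 0;0 0 0 0 -1 0 0;0 0 0 0 -0.5 0 0'
python3 - <<'E'
from h import *
np.set_printoptions(precision=1,suppress=True)
s=robot.observe(); print(s["clock"],s["tcp_pos"]*1000,w2p(s["tcp_pos"])*1000,s["force"])
a=snapshot("scene")[:,:,::-1]; cv2.imwrite("pics/sc4.png",cv2.resize(a[140:300,165:345],None,fx=3.15,fy=3.15,interpolation=cv2.INTER_CUBIC))
E
```

```text
clock: 4.95
tcp_pos: [0.6294, 0.2062, 0.2897]
orientation: [[0.07, 0.998, 0.004], [0.998, -0.07, 0.0], [0.001, 0.004, -1.0]]
force: [1.6, 0.1, 1.4]
finger_gap: 0.006
clock: 5.2
tcp_pos: [0.6031, 0.2082, 0.2883]
orientation: [[0.069, 0.998, -0.0], [0.998, -0.069, -0.0], [-0.0, -0.0, -1.0]]
force: [2.3, 0.1, -0.0]
finger_gap: 0.008
5.2 [603.1 208.2 288.3] [[ 80.8 170.2 288.3]] [ 2.3  0.1 -0. ]
```

View pics/sc4.png

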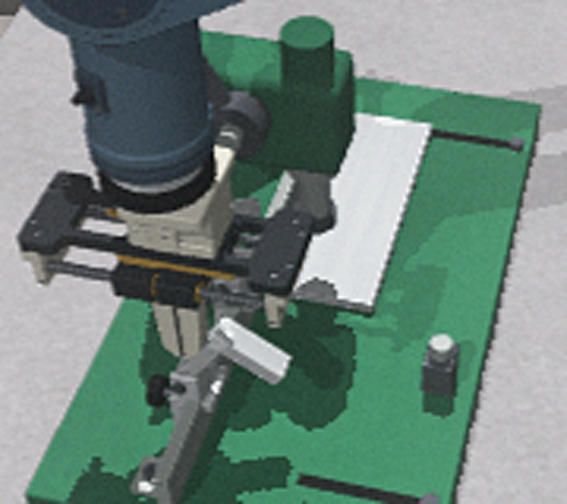

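```bash
python3 -m jog '0 0 0 0 0.3 1.5 0;0 0 0 0 0 -3 0;0 0 0 0 0 -3 0;0 0 0 -0.3 -2.2 0 0;0 0 0 0 -2.2 0 0' >/dev/null
python3 - <<'E'
from h import *
np.set_printoptions(precision=1,suppress=True)
s=robot.observe(); print(s["clock"],s["tcp_pos"]*1000,w2p(s["tcp_pos"])*1000,s["force"])
E
```

```text
5.6667 [563.6 207.6 335.2] [[ 41.4 166.8 335.2]] [-0.5 -0.4 -0.5]
```

I mistyped the first row there: it dipped 1.5 cm before the lift. The force stayed low, but I'll check with a picture.

Run:
```python
from h import *
a=snapshot("scene")[:,:,::-1]; cv2.imwrite("pics/sc5.png",cv2.resize(a[140:300,165:345],None,fx=3.15,fy=3.15,interpolation=cv2.INTER_CUBIC))
```

```text
(no output)
```

View pics/sc5.png

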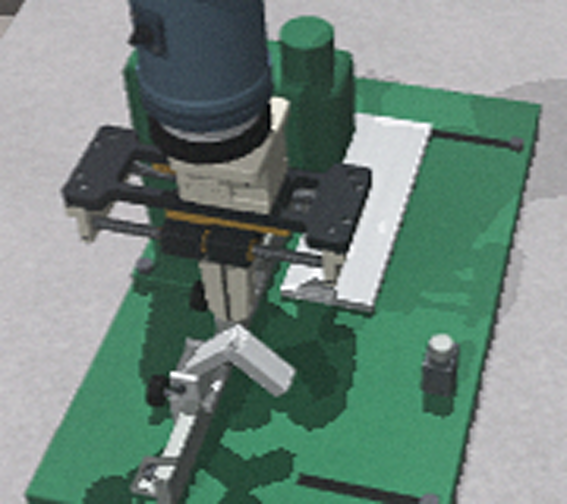

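The picture shows the far arm about 45° past vertical, its corner near (238,335), with the fingertip above it. Now I press down.

```bash
python3 -m jog '0 0 0 0 0 1.2 0;0 0 0 0 0 1.2 0;0 0 0 0 0 1 0;0 0 0 0 0 1 0;0 0 0 0 0 0.8 0'; python3 -m jog '0 0 0 0 0 0.6 0;0 0 0 0 0 0.4 0;0 0 0 0 0 0.3 0;0 0 0 0 0 0.2 0;0 0 0 0 0 0 0'
python3 - <<'E'
from h import *
np.set_printoptions(precision=1,suppress=True)
s=robot.observe(); print(s["clock"],s["tcp_pos"]*1000,w2p(s["tcp_pos"])*1000,s["force"])
a=snapshot("scene")[:,:,::-1]; cv2.imwrite("pics/sc6.png",cv2.resize(a[140:300,165:345],None,fx=3.15,fy=3.15,interpolation=cv2.INTER_CUBIC))
E
```

```text
clock: 6.13
tcp_pos: [0.5544, 0.2091, 0.2786]
orientation: [[0.069, 0.997, -0.028], [0.998, -0.069, -0.0], [-0.002, -0.028, -1.0]]
force: [-26.7, 3.9, 12.4]
finger_gap: 0.009
clock: 6.55
tcp_pos: [0.563, 0.2079, 0.2674]
orientation: [[0.07, 0.998, 0.0], [0.998, -0.07, 0.0], [0.0, 0.0, -1.0]]
force: [-2.6, -0.1, 3.9]
finger_gap: 0.004
6.55 [563.  207.9 267.4] [[ 40.8 167.1 267.4]] [-2.6 -0.1  3.9]
```

View pics/sc6.png

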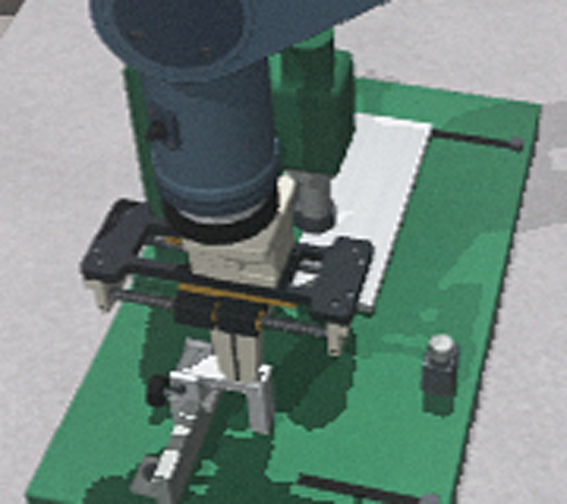

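```bash
python3 -m jog '0 0 0 0 0 0.2 0;0 0 0 0 0 0.2 0;0 0 0 0 0 0 0'; python3 -m jog '0 0 0 0 -0.8 0.1 0;0 0 0 0 -0.6 0.1 0;0 0 0 0 0 0 0'
```

```text
clock: 6.85
tcp_pos: [0.5628, 0.208, 0.267]
orientation: [[0.069, 0.998, 0.002], [0.998, -0.069, 0.0], [0.0, 0.002, -1.0]]
force: [-11.2, -1.5, 28.5]
finger_gap: 0.004
clock: 7.1
tcp_pos: [0.5543, 0.2086, 0.2671]
orientation: [[0.07, 0.997, 0.022], [0.998, -0.07, 0.001], [0.003, 0.022, -1.0]]
force: [9.3, -3.9, 18.6]
finger_gap: 0.005
```

```bash
python3 -m jog '0 0 0 0 0 -3.5 0;0 0 0 0 0 -3.5 0;0 0 0 0 -1 -3.5 0;0 0 0 0 -3.5 0 0;0 0 0 0 -3.5 0 0'; python3 -m jog '0 0 0 0 -3.5 0 0;0 0 0 0 -3.5 0 0;0 0 0 -1 -2 0 0;0 0 0 -3 0 0 0;0 0 0 -3.5 0 0 0'
python3 - <<'E'
from h import *
np.set_printoptions(precision=1,suppress=True)
s=robot.observe(); print(s["clock"],s["tcp_pos"]*1000,w2p(s["tcp_pos"])*1000,s["force"])
cv2.imwrite("pics/w7.png",snapshot("wrist")[:,:,::-1])
a=snapshot("scene")[:,:,::-1]; cv2.imwrite("pics/sc7.png",cv2.resize(a[140:300,165:345],None,fx=3.15,fy=3.15,interpolation=cv2.INTER_CUBIC))
a=snapshot("top")[:,:,::-1];cv2.imwrite("pics/t7.png",cv2.resize(a[140:265,190:375],None,fx=4.3,fy=4.3,interpolation=cv2.INTER_CUBIC))
E
```

```text
clock: 7.52
tcp_pos: [0.4704, 0.2142, 0.3685]
orientation: [[0.071, 0.997, 0.008], [0.997, -0.071, 0.001], [0.002, 0.007, -1.0]]
force: [-0.7, 0.3, 0.2]
finger_gap: 0.004
clock: 7.93
tcp_pos: [0.373, 0.1464, 0.3663]
orientation: [[0.065, 0.998, 0.003], [0.998, -0.065, 0.0], [0.001, 0.002, -1.0]]
force: [1.2, -1.1, 0.5]
finger_gap: 0.005
7.9333 [373.  146.4 366.3] [[-144.5   92.6  366.3]] [ 1.2 -1.1  0.5]
```

View pics/w7.png

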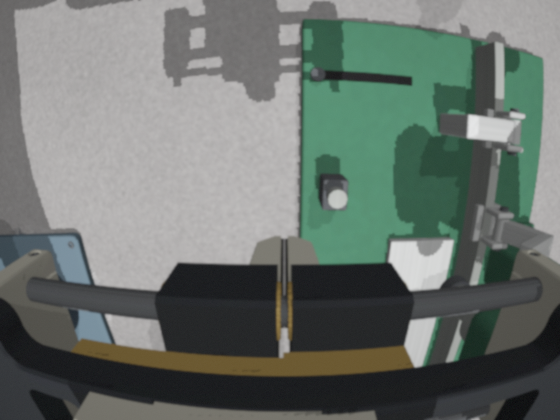

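View pics/sc7.png

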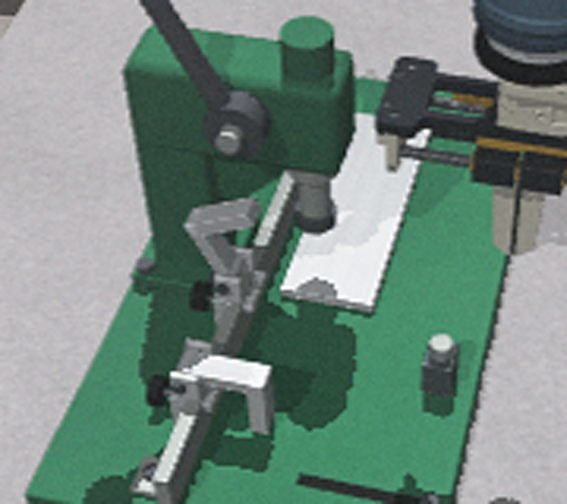

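View pics/t7.png

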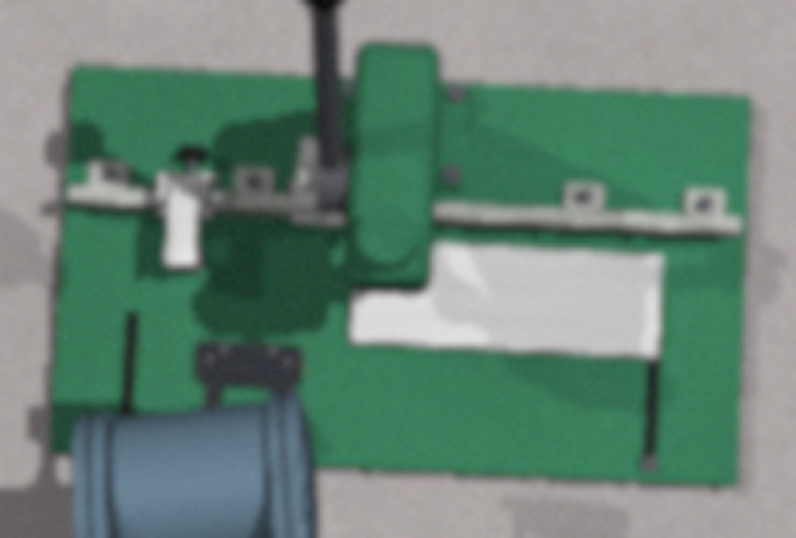

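The scene and top views both show the far stop lying level, with its bar at about (181,230) in the top zoom, and the near stop still parked. I'll move to the blank's front edge.

```bash
python3 -m jog '0 0 0 -3.3 0.3 0 0;0 0 0 -3.3 0.3 0 0;0 0 0 -3.3 0.3 0 0;0 0 0 -3 0.3 0 0;0 0 0 -2.8 0 0 0'; python3 -m jog '0 0 0 0 3.5 2 0;0 0 0 0 2.5 3 0;0 0 0 0 0 3.5 0;0 0 0 0 0 3.5 0;0 0 0 0 0 0 0';  python3 - <<'E'
from h import *
np.set_printoptions(precision=1,suppress=True)
s=robot.observe(); print(s["clock"],s["tcp_pos"]*1000,w2p(s["tcp_pos"])*1000,s["force"])
def Z(x,y): return (190+(x+.5)/4.3-.5,140+(y+.5)/4.3-.5)
print("far bar",w2p(onz("top",[Z(163,240),Z(200,240),Z(181,268)],.081))*1000)
E
```

```text
clock: 8.5
tcp_pos: [0.376, -0.0127, 0.3662]
orientation: [[0.069, 0.998, 0.002], [0.998, -0.069, -0.0], [-0.0, 0.002, -1.0]]
force: [-0.0, -0.8, -0.9]
finger_gap: 0.001
clock: 8.92
tcp_pos: [0.4334, -0.0148, 0.2405]
orientation: [[0.07, 0.998, -0.01], [0.998, -0.07, 0.003], [0.003, -0.01, -1.0]]
force: [-1.4, 0.1, -0.9]
finger_gap: 0.003
8.9167 [433.4 -14.8 240.5] [[-73.2 -64.  240.5]] [-1.4  0.1 -0.9]
far bar [[ 41.1 180.6  81. ]
 [ 42.5 152.5  81. ]
 [ 20.4 165.6  81. ]]
```

```bash
python3 -m jog '0 0 0 -2 0 1.5 0;0 0 0 0 0.5 1 0;0 0 0 0 0.5 0.4 0;0 0 0 0 0.5 0 0;0 0 0 0 0 0 0'
python3 - <<'E'
from h import *
np.set_printoptions(precision=1,suppress=True)
s=robot.observe(); print(s["clock"],s["tcp_pos"]*1000,w2p(s["tcp_pos"])*1000,s["force"])
a=snapshot("scene")[:,:,::-1]; cv2.imwrite("pics/sc8.png",cv2.resize(a[120:300,165:365],None,fx=3,fy=3,interpolation=cv2.INTER_CUBIC))
E
```

```text
clock: 9.33
tcp_pos: [0.4501, -0.0365, 0.2179]
orientation: [[0.069, 0.998, 0.003], [0.998, -0.069, -0.001], [-0.0, 0.003, -1.0]]
force: [0.4, -0.8, 0.6]
finger_gap: 0.006
9.3333 [450.1 -36.5 217.9] [[-55.  -84.5 217.9]] [ 0.4 -0.8  0.6]
```

View pics/sc8.png

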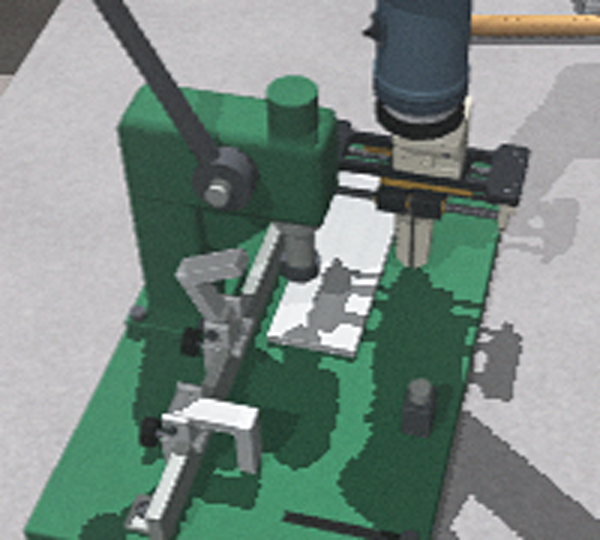

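```bash
python3 -m jog '0 0 0 0 0 0.5 0;0 0 0 0 0.3 0.2 0;0 0 0 0 0.5 0 0;0 0 0 0 0.4 0 0;0 0 0 0 0.3 0 0'; python3 -m jog '0 0 0 0 0.3 0 0;0 0 0 0 0.3 0 0;0 0 0 0 0 0 0'
```

```text
clock: 9.8
tcp_pos: [0.4641, -0.0378, 0.2099]
orientation: [[0.069, 0.998, 0.001], [0.998, -0.069, -0.0], [-0.0, 0.001, -1.0]]
force: [-0.6, -0.4, -0.0]
finger_gap: 0.005
clock: 10.05
tcp_pos: [0.4686, -0.038, 0.2096]
orientation: [[0.069, 0.998, -0.004], [0.998, -0.069, 0.001], [0.0, -0.004, -1.0]]
force: [-4.9, -0.2, 5.8]
finger_gap: 0.006
```

```bash
python3 -m jog '0 0 0 0 0 -0.2 0;0 0 0 0 0.3 0 0;0 0 0 0 0.3 0 0;0 0 0 0 0 0 0'
python3 - <<'E'
from h import *
np.set_printoptions(precision=1,suppress=True)
s=robot.observe(); print(s["clock"],s["tcp_pos"]*1000,w2p(s["tcp_pos"])*1000,s["force"])
a=snapshot("scene")[:,:,::-1]; cv2.imwrite("pics/sc9.png",cv2.resize(a[120:300,165:365],None,fx=3,fy=3,interpolation=cv2.INTER_CUBIC))
a=snapshot("top")[:,:,::-1];cv2.imwrite("pics/t9.png",cv2.resize(a[140:265,190:375],None,fx=4.3,fy=4.3,interpolation=cv2.INTER_CUBIC))
E
```

```text
clock: 10.38
tcp_pos: [0.4752, -0.0385, 0.2117]
orientation: [[0.069, 0.998, -0.002], [0.998, -0.069, 0.0], [0.0, -0.002, -1.0]]
force: [-3.7, 1.2, 4.1]
finger_gap: 0.008
10.3833 [475.2 -38.5 211.7] [[-29.8 -84.7 211.7]] [-3.7  1.2  4.1]
```

View pics/sc9.png

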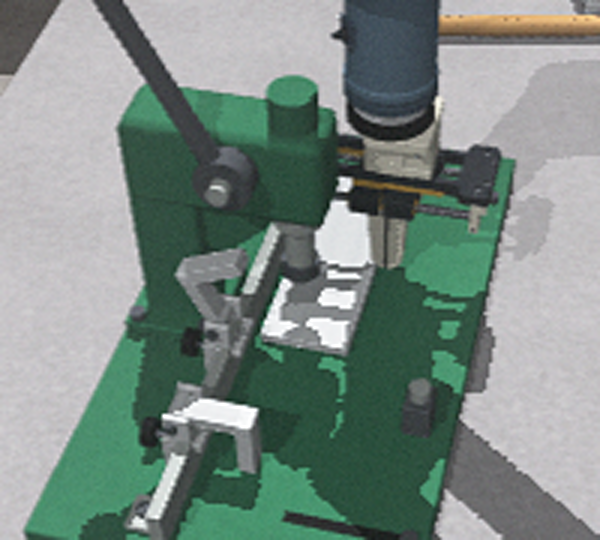

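View pics/t9.png

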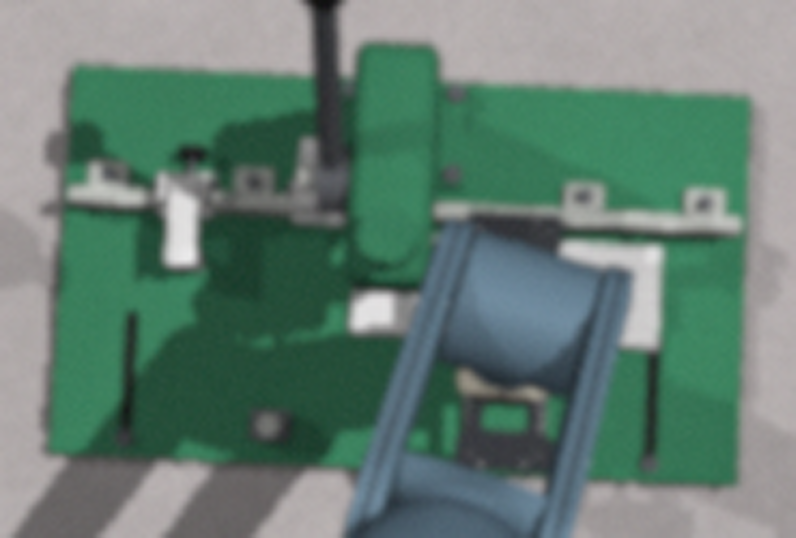

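```bash
python3 -m jog '0 0 0 0 0.2 -0.05 0;0 0 0 0 0.2 0 0;0 0 0 0 0 0 0'; python3 -m jog '0 0 0 0 0.2 0 0;0 0 0 0 0.2 0 0;0 0 0 0 0 0 0'
```

```text
clock: 10.73
tcp_pos: [0.4797, -0.0389, 0.2122]
orientation: [[0.07, 0.998, 0.0], [0.998, -0.07, 0.0], [0.0, 0.0, -1.0]]
force: [-2.8, 0.1, 0.1]
finger_gap: 0.005
clock: 10.98
tcp_pos: [0.4838, -0.0392, 0.2123]
orientation: [[0.07, 0.998, 0.001], [0.998, -0.07, -0.0], [-0.0, 0.001, -1.0]]
force: [-2.5, -0.2, 0.8]
finger_gap: 0.001
```

```bash
python3 -m jog '0 0 0 0 0.2 0 0;0 0 0 0 0 0 0;0 0 0 0 0 0 0'
```

```text
clock: 11.23
tcp_pos: [0.4851, -0.0393, 0.2122]
orientation: [[0.069, 0.998, -0.001], [0.998, -0.069, -0.0], [-0.0, -0.001, -1.0]]
force: [-5.2, 0.3, 1.7]
finger_gap: 0.003
```

```bash
python3 -m jog '0 0 0 0 0.2 0 0;0 0 0 0 0.1 0 0;0 0 0 0 0 0 0'; python3 -m jog '0 0 0 0 0.2 0 0;0 0 0 0 0 0 0'
```

```text
clock: 11.48
tcp_pos: [0.4864, -0.0394, 0.2119]
orientation: [[0.069, 0.998, -0.007], [0.998, -0.069, 0.0], [-0.0, -0.007, -1.0]]
force: [-12.0, -1.0, 9.0]
finger_gap: 0.001
clock: 11.65
tcp_pos: [0.4872, -0.0394, 0.2118]
orientation: [[0.068, 0.998, -0.01], [0.998, -0.068, 0.001], [0.0, -0.01, -1.0]]
force: [-17.5, -2.7, 14.1]
finger_gap: 0.003
```

The blank is hard against the fence: -17 N with no further movement. Now I'll go behind its tail and tilt the hand away from the press head.

```bash
python3 -m jog '0 0 0 0 -1.5 0 0;0 0 0 0 0 -2.5 0;0 0 0 -1 0 -2.5 0;0 0 0 -3.5 1.3 0 0;0 0 0 -3.5 1.3 0 0' ; python3 -m jog '0 0 0 -3.5 1.3 0 0;0 0 0 -3.5 1.3 0 0;0 0 0 -3 1.1 0 0;0 6 0 0 0 0 0;0 6 0 0 0 0 0'
python3 - <<'E'
from h import *
np.set_printoptions(precision=3,suppress=True)
s=robot.observe(); R=s["orientation"]; tip=s["tcp_pos"]+.186*R[:,2]; print(s["clock"],w2p(s["tcp_pos"])*1000,w2p(tip)*1000,s["force"]);print(R)
cv2.imwrite("pics/w10.png",snapshot("wrist")[:,:,::-1])
a=snapshot("scene")[:,:,::-1]; cv2.imwrite("pics/sc10.png",cv2.resize(a[120:300,165:365],None,fx=3,fy=3,interpolation=cv2.INTER_CUBIC))
a=snapshot("top")[:,:,::-1];cv2.imwrite("pics/t10.png",cv2.resize(a[140:265,190:375],None,fx=4.3,fy=4.3,interpolation=cv2.INTER_CUBIC))
E
```

```text
clock: 12.07
tcp_pos: [0.4973, -0.1206, 0.2648]
orientation: [[0.067, 0.998, 0.007], [0.998, -0.067, -0.003], [-0.002, 0.007, -1.0]]
force: [1.2, 0.1, 0.2]
finger_gap: 0.003
clock: 12.48
tcp_pos: [0.5272, -0.2248, 0.263]
orientation: [[0.068, 0.997, 0.02], [0.975, -0.071, 0.209], [0.209, 0.005, -0.978]]
force: [-0.8, 0.8, -0.6]
finger_gap: 0.006
12.4833 [[  34.859 -267.034  263.025]] [[  35.876 -228.086   81.152]] [-0.755  0.829 -0.568]
[[ 0.068  0.997  0.02 ]
 [ 0.975 -0.071  0.209]
 [ 0.209  0.005 -0.978]]
```

View pics/w10.png

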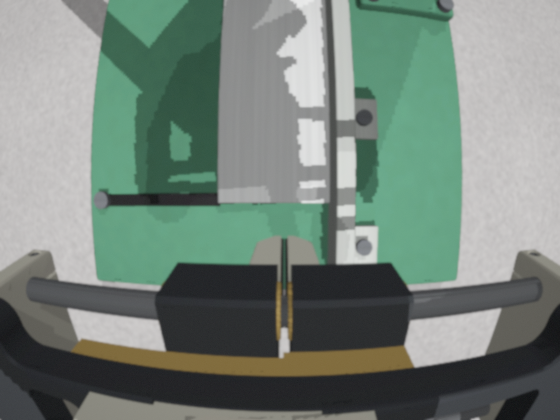

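View pics/sc10.png

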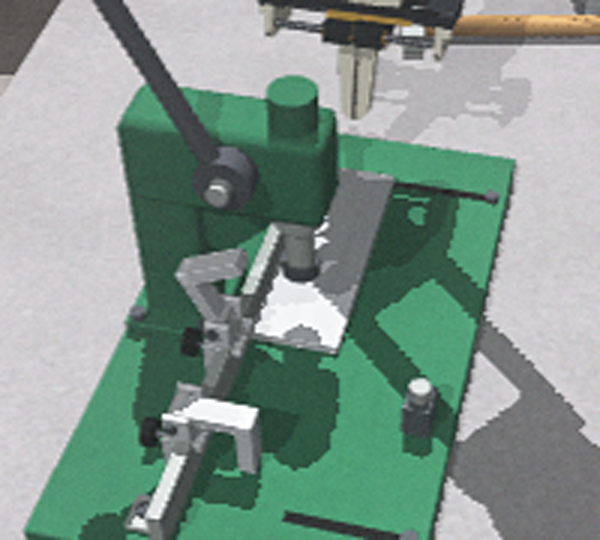

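View pics/t10.png

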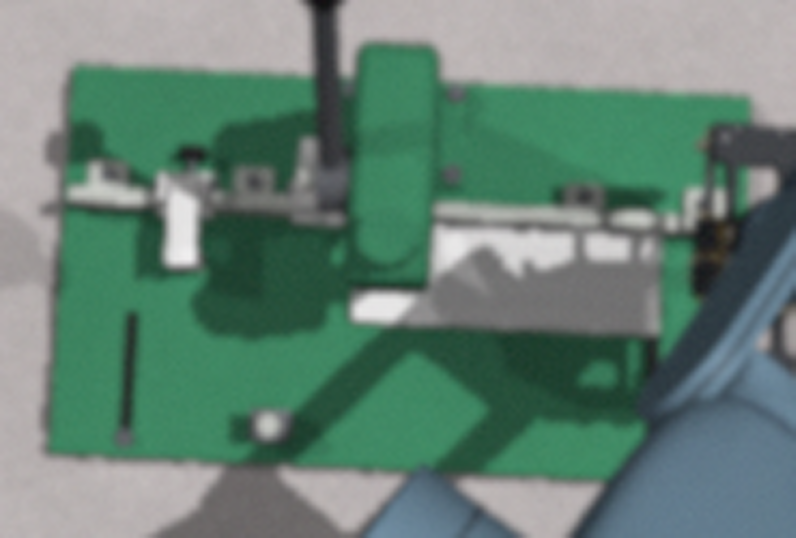

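Run:
```python
from h import *
np.set_printoptions(precision=1,suppress=True)
im=cv2.imread("pics/w10.png"); cv2.imwrite("pics/w10z.png",cv2.resize(im[150:260,200:380],None,fx=4,fy=4,interpolation=cv2.INTER_CUBIC))
print(w2p(onz("wrist",[(219,188),(325,188)],.03))*1000,w2p(onz("wrist",[(219,203),(325,203)],.02))*1000, w2p(onz("wrist",[(98,278),(457,278)],.02))*1000)
```

```text
[[ -11.4 -194.4   30. ]
 [  63.7 -194.6   30. ]] [[ -13.6 -205.7   20. ]
 [  65.  -205.8   20. ]] [[-124.7 -269.8   20. ]
 [ 180.6 -269.5   20. ]]
```

View pics/w10z.png

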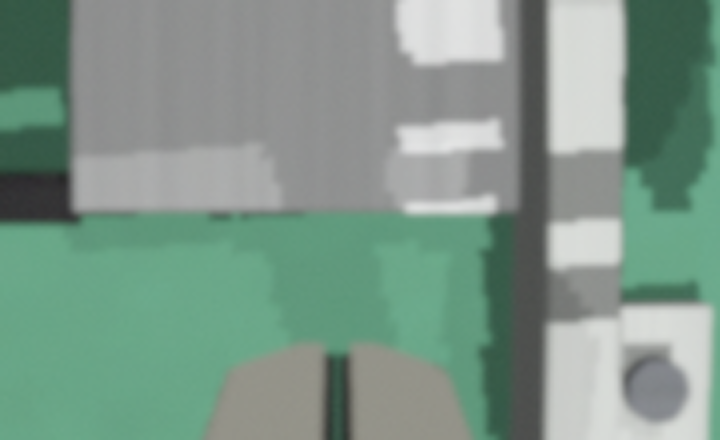

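```bash
python3 -m jog '0 0 0 -0.4 -0.5 1.8 0;0 0 0 -0.4 0 1.8 0;0 0 0 -0.3 0 1.4 0;0 0 0 -0.06 0 0.3 0;0 0 0 0 0 0 0'
cat >> h.py <<'E'
def st():
    np.set_printoptions(precision=1,suppress=True)
    s=robot.observe(); R=s["orientation"]; tip=s["tcp_pos"]+.186*R[:,2]; print(round(s["clock"],2),"tcp",w2p(s["tcp_pos"])[0]*1000,"tip",w2p(tip)[0]*1000,"F",s["force"])
E
python3 -c "
from h import *; st()"
```

```text
clock: 13.05
tcp_pos: [0.5206, -0.2217, 0.2074]
orientation: [[0.067, 0.998, 0.013], [0.976, -0.068, 0.206], [0.206, -0.001, -0.978]]
force: [-0.0, 0.5, 0.3]
finger_gap: 0.001
13.05 tcp [  28.1 -264.4  207.4] tip [  27.9 -226.    25.4] F [-0.   0.5  0.3]
```

```bash
python3 -m jog '0 0 0 0.8 0.3 0.17 0;0 0 0 0.8 0 0.17 0;0 0 0 0.8 0 0.17 0;0 0 0 0.8 0 0.17 0;0 0 0 0.8 0 0.17 0'; python3 -c "
from h import *; st()
a=snapshot('scene')[:,:,::-1]; cv2.imwrite('pics/sc11.png',cv2.resize(a[120:300,165:365],None,fx=3,fy=3,interpolation=cv2.INTER_CUBIC))
cv2.imwrite('pics/w11.png',snapshot('wrist')[:,:,::-1])"
```

```text
clock: 13.47
tcp_pos: [0.527, -0.1815, 0.209]
orientation: [[0.067, 0.998, 0.016], [0.976, -0.069, 0.205], [0.206, 0.002, -0.979]]
force: [-0.3, -4.2, 1.7]
finger_gap: 0.003
13.47 tcp [  31.7 -223.8  209. ] tip [  32.1 -185.6   27. ] F [-0.3 -4.2  1.7]
```

View pics/sc11.png

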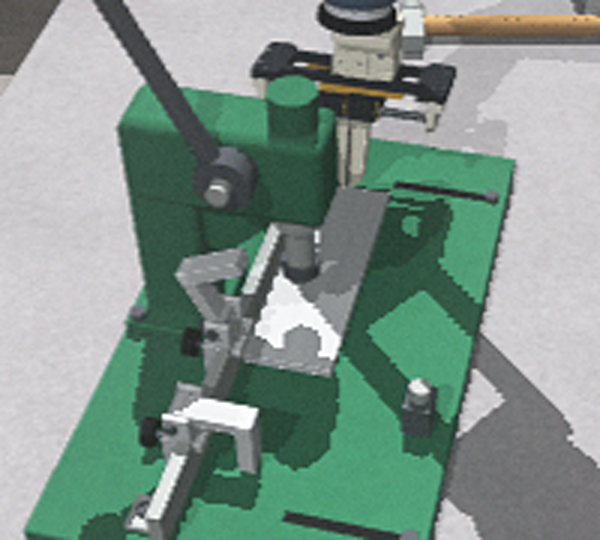

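View pics/w11.png

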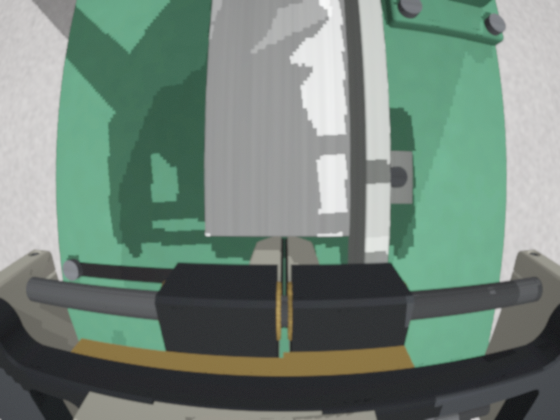

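```bash
python3 -m jog '0 0 0 0.5 0 0.35 0;0 0 0 0.8 0 0.19 0;0 0 0 0.8 0 0.19 0;0 0 0 0.8 0 0.18 0;0 0 0 0.8 0 0.18 0'; python3 -c "
from h import *; st()"
```

```text
clock: 13.98
tcp_pos: [0.5298, -0.1444, 0.2059]
orientation: [[0.068, 0.998, 0.017], [0.976, -0.07, 0.205], [0.205, 0.003, -0.979]]
force: [-0.9, -6.3, 5.6]
finger_gap: 0.008
13.98 tcp [  31.9 -186.6  205.9] tip [  32.5 -148.4   23.8] F [-0.9 -6.3  5.6]
```

```bash
python3 -m jog '0 0 0 0.8 0 0.07 0;0 0 0 0.8 0 0.17 0;0 0 0 0.8 0 0.17 0;0 0 0 0.8 0 0.17 0;0 0 0 0.6 0 0.13 0'; python3 -c "
from h import *; st()
a=snapshot('scene')[:,:,::-1]; cv2.imwrite('pics/sc12.png',cv2.resize(a[120:300,165:365],None,fx=3,fy=3,interpolation=cv2.INTER_CUBIC))
cv2.imwrite('pics/w12.png',snapshot('wrist')[:,:,::-1])"
```

```text
clock: 14.4
tcp_pos: [0.5319, -0.1042, 0.206]
orientation: [[0.068, 0.998, 0.014], [0.976, -0.069, 0.207], [0.208, 0.0, -0.978]]
force: [0.3, -5.0, 3.2]
finger_gap: 0.009
14.4 tcp [  31.2 -146.4  206. ] tip [  31.2 -107.7   24.1] F [ 0.3 -5.   3.2]
```

View pics/sc12.png

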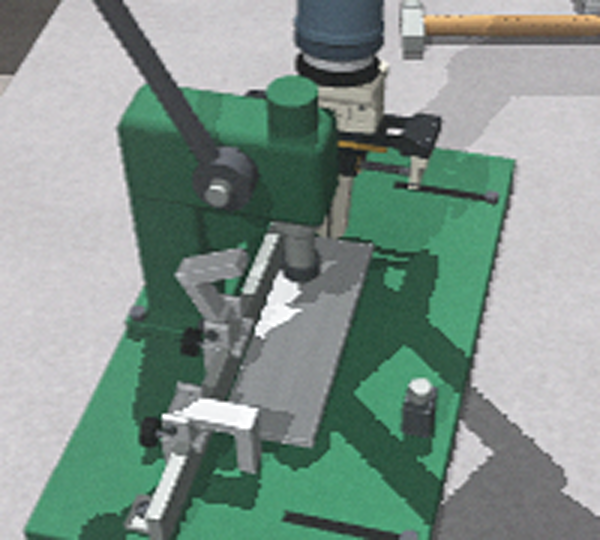

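View pics/w12.png

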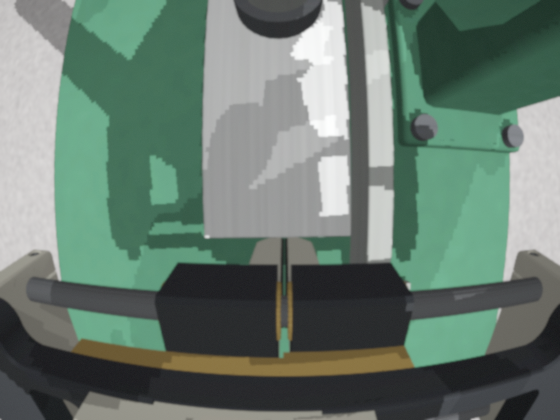

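```bash
python3 -m jog '0 0 0 0.4 0 0.08 0;0 0 0 0.4 0 0.08 0;0 0 0 0.3 0 0.06 0'; python3 -m jog '0 0 0 0.2 0 0.04 0;0 0 0 0 0 0 0'; python3 -c "
from h import *; st()"
```

```text
clock: 14.75
tcp_pos: [0.5325, -0.0935, 0.2059]
orientation: [[0.068, 0.998, 0.014], [0.976, -0.07, 0.208], [0.208, -0.001, -0.978]]
force: [-0.7, -2.9, -1.0]
finger_gap: 0.004
clock: 14.92
tcp_pos: [0.5326, -0.0912, 0.2059]
orientation: [[0.068, 0.998, 0.014], [0.976, -0.069, 0.208], [0.209, -0.001, -0.978]]
force: [0.2, -1.7, -0.9]
finger_gap: 0.005
14.92 tcp [  31.1 -133.4  205.9] tip [ 31.  -94.6  24. ] F [ 0.2 -1.7 -0.9]
```

```bash
python3 -m jog '0 0 0 0.2 0 0.04 0;0 0 0 0.1 0 0.02 0;0 0 0 0 0 0 0'; python3 -c "
from h import *; st()"
```

```text
clock: 15.17
tcp_pos: [0.533, -0.0896, 0.2061]
orientation: [[0.067, 0.998, 0.014], [0.976, -0.069, 0.205], [0.206, 0.0, -0.979]]
force: [-1.1, -6.9, -2.1]
finger_gap: 0.007
15.17 tcp [  31.3 -131.7  206.1] tip [ 31.4 -93.5  24.1] F [-1.1 -6.9 -2.1]
```

```bash
python3 -m jog '0 0 0 0.2 0 0.04 0;0 0 0 0 0 0 0;0 0 0 0 0 0 0'; python3 -c "
from h import *; st()"; python3 -m jog '0 0 0 0.1 0 0.02 0;0 0 0 0 0 0 0'; python3 -c "
from h import *; st()
a=snapshot('scene')[:,:,::-1]; cv2.imwrite('pics/sc13.png',cv2.resize(a[180:300,200:320],None,fx=5,fy=5,interpolation=cv2.INTER_CUBIC))"
```

```text
clock: 15.42
tcp_pos: [0.5336, -0.0888, 0.2063]
orientation: [[0.067, 0.998, 0.016], [0.977, -0.069, 0.202], [0.203, 0.002, -0.979]]
force: [-1.4, -12.1, -3.7]
finger_gap: 0.006
15.42 tcp [  31.9 -130.9  206.3] tip [ 32.3 -93.2  24.2] F [ -1.4 -12.1  -3.7]
clock: 15.58
tcp_pos: [0.5337, -0.0885, 0.2063]
orientation: [[0.067, 0.998, 0.016], [0.977, -0.069, 0.201], [0.202, 0.003, -0.979]]
force: [-1.4, -15.5, -2.8]
finger_gap: 0.006
15.58 tcp [  32.  -130.6  206.3] tip [ 32.4 -93.1  24.1] F [ -1.4 -15.5  -2.8]
```

View pics/sc13.png

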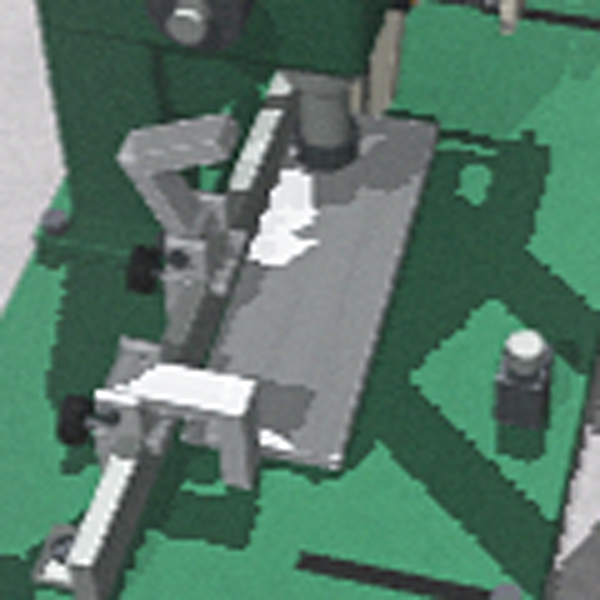

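The blank is firmly against the stop: 15 N with the tip staying at y≈-93 mm. I'll back off and check that it is flush with the fence.

```bash
python3 -m jog '0 0 0 -1 0 -0.21 0;0 0 0 -2 0 -0.42 0;0 0 0 -2 0 -1.5 0;0 0 0 -2 0 -2.5 0;0 0 0 0 0 0 0'; python3 -c "
from h import *; st()
im=snapshot('wrist')[:,:,::-1]; cv2.imwrite('pics/w14.png',im)
a=snapshot('top')[:,:,::-1];cv2.imwrite('pics/t14.png',cv2.resize(a[140:265,190:375],None,fx=4.3,fy=4.3,interpolation=cv2.INTER_CUBIC))"
```

```text
clock: 16.05
tcp_pos: [0.5289, -0.1674, 0.2398]
orientation: [[0.07, 0.997, 0.02], [0.976, -0.072, 0.204], [0.205, 0.005, -0.979]]
force: [1.1, -0.6, 0.5]
finger_gap: 0.006
16.05 tcp [  32.6 -209.7  239.8] tip [  33.7 -171.5   57.8] F [ 1.1 -0.6  0.5]
```

View pics/w14.png

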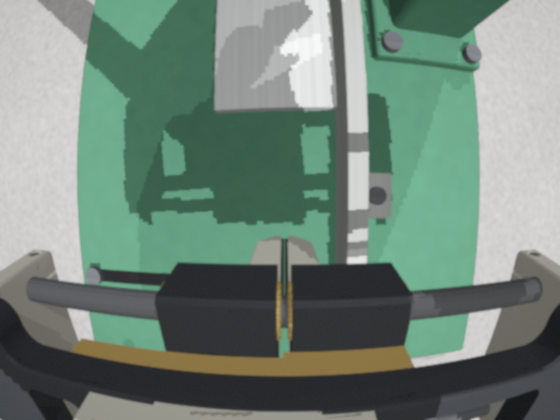

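View pics/t14.png

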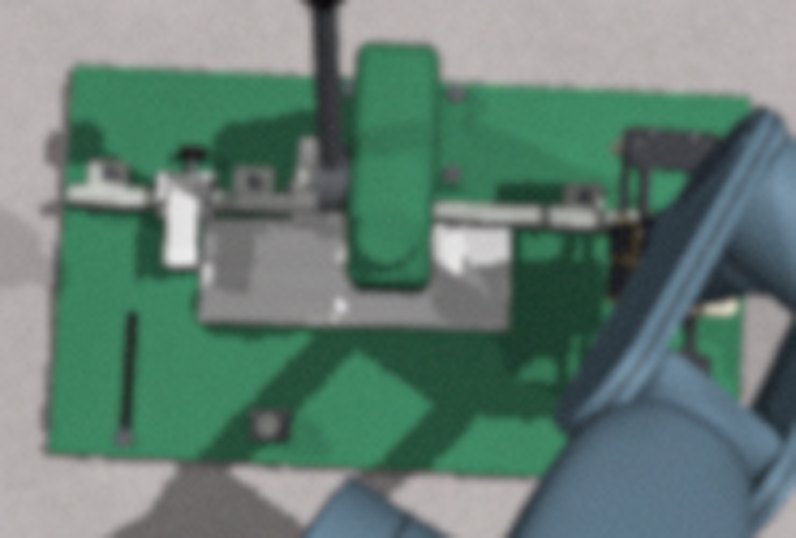

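Run:
```python
from h import *
np.set_printoptions(precision=2,suppress=True)
im=snapshot("top")[:,:,::-1].copy(); cv2.imwrite("pics/t15.png",im); hsv=cv2.cvtColor(im,cv2.COLOR_BGR2HSV)
b=cv2.inRange(hsv,(0,0,90),(180,60,255))
pts=[]
for c in range(242,306):
    r=210
    while b[r+1,c] and r<225: r+=1
    pts.append((c,r))
p=np.array(pts,float); print(p[::6,1])
# subpixel via V/S gradient
S=hsv[:,:,1].astype(float)
q=[]
for c in range(242,306):
    col=cv2.GaussianBlur(S[208:224,c].reshape(-1,1),(1,3),0).ravel(); g=np.diff(col); i=g.argmax(); q.append((c,208+i+.5, g[i]))
q=np.array(q); 
P=w2p(onz("top",q[:,:2],.03))*1000
k=np.polyfit(P[:,1],P[:,0],1); r=P[:,0]-np.polyval(k,P[:,1]); g=abs(r)<3; k=np.polyfit(P[g,1],P[g,0],1)
print("front edge slope rad",k[0],"x at nose/tail",np.polyval(k,[150,-84]),"resid",r.std())
```

```text
[214. 214. 215. 215. 215. 215. 215. 215. 216. 216. 216.]
front edge slope rad -0.02660324925925428 x at nose/tail [-19.07 -12.84] resid 0.9769173338193603
```

The top view gives a front-edge slope of -0.027 rad, so the nose seems about 5 mm off the fence. I'll go round to the front and press the nose side in.

```bash
python3 -m jog '0 -6 0 0 -1 0 0;0 -6 0 0 -2 0 0;0 0 0 0 -3.5 -2 0;0 0 0 0 -3.5 -2 0;0 0 0 1 -3.5 -2 0'; python3 -m jog '0 0 0 3.5 -3.5 0 0;0 0 0 4 0 0 0;0 0 0 4 0 0 0;0 0 0 4 0 0 0;0 0 0 4 0 0 0'; python3 -m jog '0 0 0 4 0 0 0;0 0 0 4 0 0 0;0 0 0 3 0 0 0;0 0 0 0 0 0 0'; python3 -c "
from h import *; st()
im=snapshot('wrist')[:,:,::-1]; cv2.imwrite('pics/w16.png',im)
im=snapshot('scene')[:,:,::-1]; cv2.imwrite('pics/sc16.png',cv2.resize(im[180:300,200:320],None,fx=5,fy=5,interpolation=cv2.INTER_CUBIC))"
```

```text
clock: 16.62
tcp_pos: [0.3922, -0.1429, 0.296]
orientation: [[0.068, 0.998, -0.003], [0.998, -0.068, 0.002], [0.002, -0.003, -1.0]]
force: [-0.1, -0.0, 0.1]
finger_gap: 0.005
clock: 17.03
tcp_pos: [0.376, 0.0495, 0.2964]
orientation: [[0.07, 0.998, -0.001], [0.998, -0.07, 0.001], [0.001, -0.001, -1.0]]
force: [1.2, 0.7, -0.6]
finger_gap: 0.007
clock: 17.37
tcp_pos: [0.3836, 0.1616, 0.2962]
orientation: [[0.063, 0.998, -0.002], [0.998, -0.063, 0.002], [0.002, -0.002, -1.0]]
force: [-1.0, -0.1, -0.3]
finger_gap: 0.004
17.37 tcp [-135.   108.5  296.2] tip [-135.3  108.9  110.2] F [-1.  -0.1 -0.3]
```

View pics/w16.png

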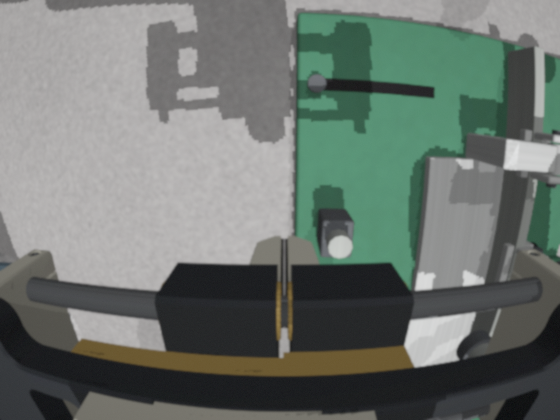

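View pics/sc16.png

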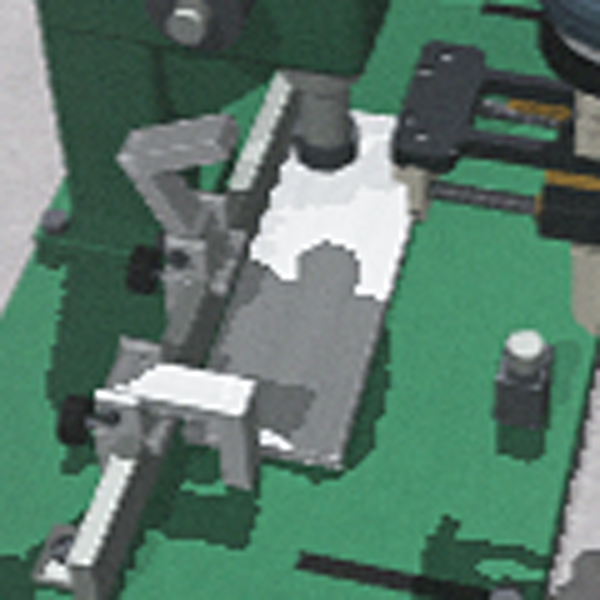

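Run:
```python
from h import *
np.set_printoptions(precision=2,suppress=True)
im=cv2.imread("pics/w16.png"); cv2.imwrite("pics/w16z.png",cv2.resize(im[130:300,400:560],None,fx=3.5,fy=3.5,interpolation=cv2.INTER_CUBIC))
f=lambda p,z:w2p(onz("wrist",p,z))*1000
print(f([(428,158),(419,230),(415,270)],.03))
```

```text
[[-17.69 148.86  30.  ]
 [-18.82  86.83  30.  ]
 [-16.55  48.36  30.  ]]
```

View pics/w16z.png

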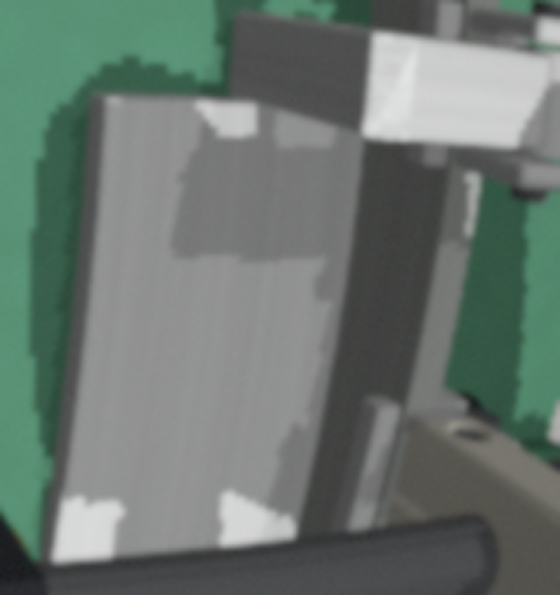

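```bash
python3 -m jog '0 0 0 0.8 3 0 0;0 0 0 0.8 3 0 0;0 0 0 0 2.5 1 0;0 0 0 0 0 3 0;0 0 0 0 0 2.5 0'; python3 -m jog '0 0 0 0 0 1.5 0;0 0 0 0 0.3 0.4 0;0 0 0 0 0.4 0 0;0 0 0 0 0 0 0'; python3 -c "
from h import *; st()
im=snapshot('scene')[:,:,::-1]; cv2.imwrite('pics/sc17.png',cv2.resize(im[160:310,200:350],None,fx=4,fy=4,interpolation=cv2.INTER_CUBIC))"
```

```text
clock: 17.88
tcp_pos: [0.4724, 0.1651, 0.231]
orientation: [[0.071, 0.997, 0.001], [0.997, -0.071, 0.0], [0.0, 0.001, -1.0]]
force: [-0.8, 1.0, -1.0]
finger_gap: 0.003
clock: 18.22
tcp_pos: [0.4792, 0.1653, 0.2135]
orientation: [[0.071, 0.997, 0.001], [0.997, -0.071, 0.0], [0.0, 0.001, -1.0]]
force: [0.0, 0.2, 0.3]
finger_gap: 0.007
18.22 tcp [-39.9 118.8 213.5] tip [-39.7 118.9  27.5] F [0.  0.2 0.3]
```

View pics/sc17.png

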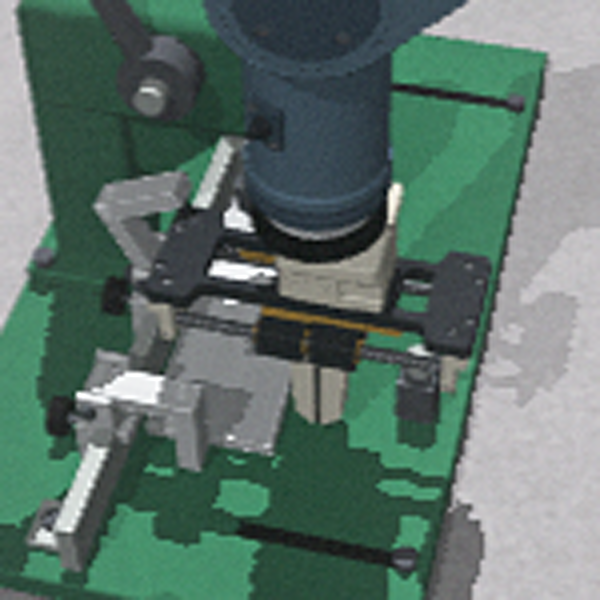

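```bash
python3 -m jog '0 0 0 0 0.4 0.2 0;0 0 0 0 0.4 0 0;0 0 0 0 0.2 0 0;0 0 0 0 0.2 0 0;0 0 0 0 0 0 0'; python3 -c "
from h import *; st()"; python3 -m jog '0 0 0 0 0.2 0 0;0 0 0 0 0.2 0 0;0 0 0 0 0 0 0'; python3 -c "
from h import *; st()"
```

```text
clock: 18.68
tcp_pos: [0.4906, 0.1653, 0.2113]
orientation: [[0.069, 0.998, 0.001], [0.998, -0.069, 0.0], [0.0, 0.001, -1.0]]
force: [-0.1, -0.2, 0.0]
finger_gap: 0.003
18.68 tcp [-28.5 119.7 211.3] tip [-28.3 119.7  25.3] F [-0.1 -0.2  0. ]
clock: 18.93
tcp_pos: [0.4937, 0.1651, 0.2109]
orientation: [[0.069, 0.998, -0.001], [0.998, -0.069, 0.0], [0.0, -0.001, -1.0]]
force: [-1.6, 0.3, 1.8]
finger_gap: 0.003
18.93 tcp [-25.4 119.7 210.9] tip [-25.6 119.7  24.9] F [-1.6  0.3  1.8]
```

```bash
python3 -m jog '0 0 0 0 0.2 0 0;0 0 0 0 0.2 0 0;0 0 0 0 0 0 0'; python3 -c "
from h import *; st()"; python3 -m jog '0 0 0 0 0.2 0 0;0 0 0 0 0.1 0 0;0 0 0 0 0 0 0'; python3 -c "
from h import *; st()"
```

```text
clock: 19.18
tcp_pos: [0.4978, 0.1649, 0.2108]
orientation: [[0.07, 0.998, -0.001], [0.998, -0.07, 0.0], [0.0, -0.001, -1.0]]
force: [-3.4, 2.4, 3.7]
finger_gap: 0.007
19.18 tcp [-21.3 119.8 210.8] tip [-21.6 119.8  24.8] F [-3.4  2.4  3.7]
clock: 19.43
tcp_pos: [0.4989, 0.1649, 0.2106]
orientation: [[0.069, 0.998, -0.006], [0.998, -0.069, 0.0], [-0.0, -0.006, -1.0]]
force: [-11.6, 2.1, 9.3]
finger_gap: 0.007
19.43 tcp [-20.2 119.8 210.6] tip [-21.4 119.8  24.6] F [-11.6   2.1   9.3]
```

```bash
python3 -m jog '0 0 0 0 0.2 0 0;0 0 0 0 0 0 0;0 0 0 0 0 0 0'; python3 -c "
from h import *; st()"; python3 -m jog '0 0 0 0 -0.5 0 0;0 0 0 0 -1.5 -0.5 0;0 0 0 0 -1 -3 0;0 0 0 0 0 -3 0;0 0 0 0 -3 -1.5 0'; python3 -m jog '0 0 0 0 -3.5 0 0;0 0 0 0 -2.5 0 0;0 0 0 -3.5 0 0 0;0 0 0 -4 0 0 0;0 0 0 -4 0 0 0';  python3 -m jog '0 0 0 -4 0 0 0;0 0 0 -4 0 0 0;0 0 0 -4 0 0 0;0 0 0 -2 0 0 0;0 0 0 0 0 0 0'
python3 - <<'E'
from h import *
st()
im=snapshot("top")[:,:,::-1].copy(); cv2.imwrite("pics/t18.png",cv2.resize(im[140:265,190:375],None,fx=4.3,fy=4.3,interpolation=cv2.INTER_CUBIC))
cv2.imwrite("pics/w18.png",snapshot("wrist")[:,:,::-1])
im=snapshot('scene')[:,:,::-1]; cv2.imwrite('pics/sc18.png',cv2.resize(im[170:300,200:330],None,fx=4.5,fy=4.5,interpolation=cv2.INTER_CUBIC))
E
```

```text
clock: 19.68
tcp_pos: [0.4997, 0.165, 0.2106]
orientation: [[0.069, 0.998, -0.01], [0.998, -0.069, 0.0], [-0.0, -0.01, -1.0]]
force: [-16.0, 3.0, 13.0]
finger_gap: 0.006
19.68 tcp [-19.4 119.9 210.6] tip [-21.2 119.9  24.6] F [-16.   3.  13.]
clock: 20.1
tcp_pos: [0.4481, 0.1682, 0.2947]
orientation: [[0.071, 0.997, 0.012], [0.998, -0.071, 0.0], [0.001, 0.012, -1.0]]
force: [1.7, 0.2, 1.6]
finger_gap: 0.005
clock: 20.52
tcp_pos: [0.3753, 0.0575, 0.2916]
orientation: [[0.065, 0.998, 0.004], [0.998, -0.065, -0.001], [-0.001, 0.004, -1.0]]
force: [0.9, -0.2, -0.2]
finger_gap: 0.005
clock: 20.93
tcp_pos: [0.3665, -0.0859, 0.2917]
orientation: [[0.074, 0.997, 0.003], [0.997, -0.074, -0.004], [-0.004, 0.004, -1.0]]
force: [1.2, 0.3, 0.6]
finger_gap: 0.004
20.93 tcp [-135.  -139.5  291.7] tip [-134.4 -140.2  105.7] F [1.2 0.3 0.6]
```

View pics/t18.png

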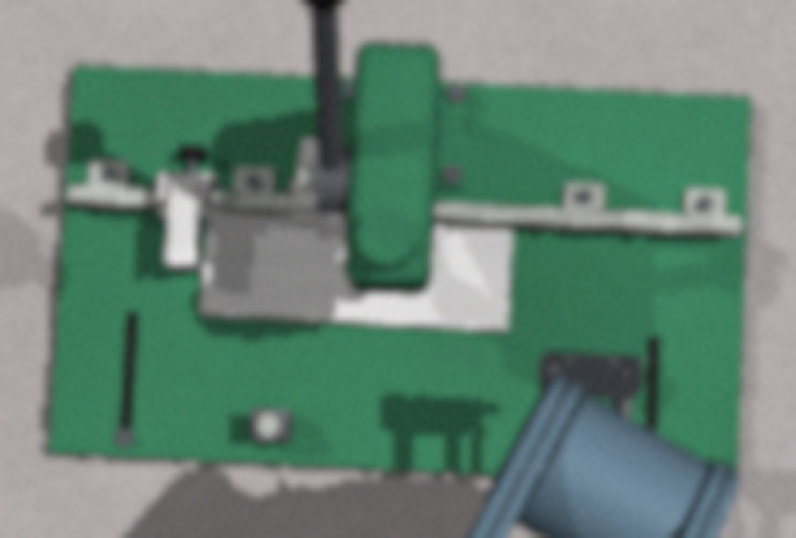

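View pics/sc18.png

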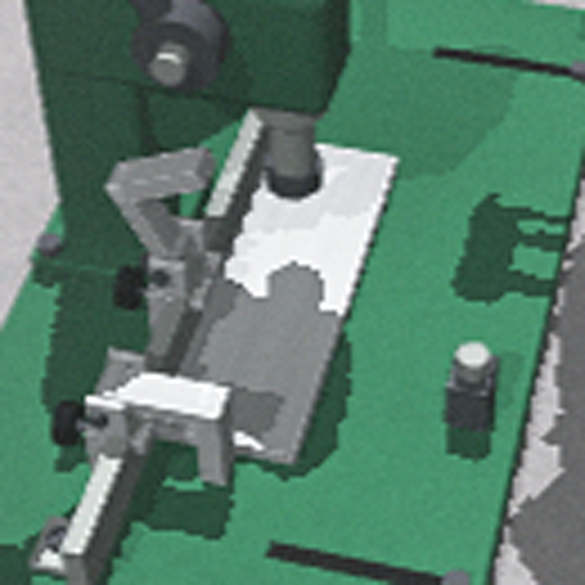

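View pics/w18.png

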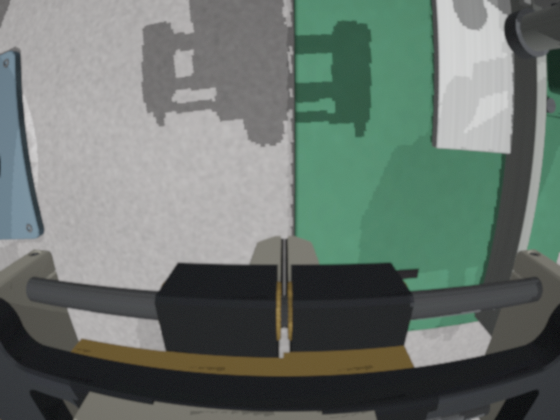

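```bash
cat > fe.py <<'E'
from h import *
def fe(im,tag):
    np.set_printoptions(precision=2,suppress=True)
    S=cv2.cvtColor(im,cv2.COLOR_BGR2HSV)[:,:,1].astype(float); q=[]
    for c in range(242,306):
        col=S[206:224,c]; g=np.diff(col); i=g.argmax()
        if 0<i<len(g)-1: i=i+(g[i+1]-g[i-1])/(2*(2*g[int(i)]-g[i-1]-g[i+1])+1e-9)
        q.append((c,206+i+.5))
    P=w2p(onz("top",np.array(q),.03))*1000; y=P[:,1];x=P[:,0]; g=np.ones(len(x),bool)
    for _ in range(4): k=np.polyfit(y[g],x[g],1); r=x-np.polyval(k,y); g=abs(r)<1.5
    print(tag,"slope",k[0],"n",g.sum(),"x nose/mid/tail",np.polyval(k,[155,36,-84]))
if __name__=="__main__":
    im=snapshot("top")[:,:,::-1].copy(); cv2.imwrite("pics/tnow.png",im); fe(im,"now"); fe(cv2.imread("pics/t15.png"),"before")
    # fence front top edge, right part
    S=im.astype(float).sum(2); q=[]
    for c in list(range(296,352)):
        col=S[183:198,c]; g=np.diff(col); i=g.argmin(); q.append((c,183+i+.5))
    P=w2p(onz("top",np.array(q),.06))*1000; k=np.polyfit(P[:,1],P[:,0],1); print("fence",k[0],np.polyval(k,[155,-84]),(P[:,0]-np.polyval(k,P[:,1])).std())
E
python3 fe.py
```

```text
now slope 0.0041909504724075035 n 63 x nose/mid/tail [-13.28 -13.78 -14.28]
before slope -0.024338074984495032 n 64 x nose/mid/tail [-19.01 -16.12 -13.19]
fence 0.01565455607880756 [74.89 71.15] 0.9814219542835445
```

The front edge is now nearly parallel (slope 0.004 rad) and the nose is in. The tail may be about 1 mm out. I'll nudge the tail end to confirm stop contact, then press the front edge near the tail.

```bash
python3 -m jog '0 0 0 -0.5 3.3 0 0;0 0 0 -0.5 3.3 0 0;0 0 0 -0.5 3.3 0 0;0 0 0 -0.3 3.3 0 0;0 0 0 0 3.1 0 0'; python3 -m jog '0 6 0 0 0 0 0;0 6 0 0 0 0 0;0 0 0 -0.6 0 3 0;0 0 0 -0.6 0 3 0;0 0 0 0 0 0 0'; python3 -c "
from h import *; st()"
```

```text
clock: 21.55
tcp_pos: [0.529, -0.1094, 0.2908]
orientation: [[0.067, 0.998, 0.0], [0.998, -0.067, -0.0], [-0.0, 0.0, -1.0]]
force: [-0.5, -1.2, 0.7]
finger_gap: 0.006
clock: 21.97
tcp_pos: [0.5252, -0.1076, 0.225]
orientation: [[0.067, 0.998, 0.006], [0.975, -0.067, 0.211], [0.211, -0.009, -0.977]]
force: [-1.1, 0.9, -1.1]
finger_gap: 0.001
21.97 tcp [  24.8 -150.2  225. ] tip [  23.2 -111.    43.2] F [-1.1  0.9 -1.1]
```

```bash
python3 -m jog '0 0 0 -0.2 0.55 0.9 0;0 0 0 -0.19 0 0.9 0;0 0 0 0.6 0 0.13 0;0 0 0 0.4 0 0.09 0;0 0 0 0 0 0 0'; python3 -c "
from h import *; st()";  python3 -m jog '0 0 0 0.3 0 0.06 0;0 0 0 0.2 0 0.04 0;0 0 0 0 0 0 0'; python3 -c "
from h import *; st()"
```

```text
clock: 22.38
tcp_pos: [0.5335, -0.0993, 0.2122]
orientation: [[0.067, 0.998, 0.015], [0.976, -0.068, 0.207], [0.208, 0.001, -0.978]]
force: [0.5, 0.6, 0.5]
finger_gap: 0.005
22.38 tcp [  32.5 -141.4  212.2] tip [  32.7 -102.8   30.3] F [0.5 0.6 0.5]
clock: 22.63
tcp_pos: [0.5336, -0.095, 0.2119]
orientation: [[0.067, 0.998, 0.015], [0.976, -0.069, 0.207], [0.208, 0.001, -0.978]]
force: [0.1, 0.0, -0.4]
finger_gap: 0.005
22.63 tcp [  32.3 -137.1  211.9] tip [ 32.5 -98.4  30. ] F [ 0.1  0.  -0.4]
```

```bash
python3 -m jog '0 0 0 -0.12 -0.3 0.56 0;0 0 0 0 0 0 0;0 0 0 0.2 0 0.04 0;0 0 0 0 0 0 0'; python3 -c "
from h import *; st()";  python3 -m jog '0 0 0 0.2 0 0.04 0;0 0 0 0.1 0 0.02 0;0 0 0 0 0 0 0'; python3 -c "
from h import *; st()"
```

```text
clock: 22.97
tcp_pos: [0.5305, -0.093, 0.2054]
orientation: [[0.068, 0.998, 0.014], [0.976, -0.07, 0.208], [0.208, -0.001, -0.978]]
force: [0.5, 0.5, -0.2]
finger_gap: 0.008
22.97 tcp [  29.1 -135.3  205.4] tip [ 29.  -96.6  23.5] F [ 0.5  0.5 -0.2]
clock: 23.22
tcp_pos: [0.5311, -0.0902, 0.2057]
orientation: [[0.068, 0.998, 0.015], [0.976, -0.069, 0.207], [0.207, 0.0, -0.978]]
force: [-0.5, -2.2, -1.3]
finger_gap: 0.005
23.22 tcp [  29.5 -132.5  205.7] tip [ 29.6 -94.   23.7] F [-0.5 -2.2 -1.3]
```

```bash
python3 -m jog '0 0 0 0.1 0 0.02 0;0 0 0 0 0 0 0'; python3 -c "
from h import *; st()";  python3 -m jog '0 0 0 0.1 0 0.02 0;0 0 0 0 0 0 0'; python3 -c "
from h import *; st()"; python3 fe.py
```

```text
clock: 23.38
tcp_pos: [0.5312, -0.0897, 0.2057]
orientation: [[0.067, 0.998, 0.015], [0.976, -0.069, 0.206], [0.206, 0.001, -0.979]]
force: [-1.5, -5.8, -1.6]
finger_gap: 0.005
23.38 tcp [  29.5 -132.   205.7] tip [ 29.7 -93.6  23.7] F [-1.5 -5.8 -1.6]
clock: 23.55
tcp_pos: [0.5313, -0.0893, 0.2058]
orientation: [[0.067, 0.998, 0.015], [0.976, -0.069, 0.204], [0.205, 0.001, -0.979]]
force: [-1.2, -7.7, -1.3]
finger_gap: 0.007
23.55 tcp [  29.6 -131.6  205.8] tip [ 29.9 -93.5  23.8] F [-1.2 -7.7 -1.3]
now slope 0.0010013812701452317 n 63 x nose/mid/tail [-13.61 -13.73 -13.85]
before slope -0.024338074984495032 n 64 x nose/mid/tail [-19.01 -16.12 -13.19]
fence 0.035451639295931224 [82.44 73.97] 9.456094196288099
```

```bash
python3 -m jog '0 0 0 -1.5 0 -0.32 0;0 0 0 -2.5 0 -0.53 0;0 0 0 0 -2.5 -1 0;0 0 0 0 -3 -1 0;0 6 0 0 -2 0 0'; python3 -m jog '0 0 0 1.5 0 0.5 0;0 0 0 1.5 0 0.5 0;0 0 0 1.5 0 0.5 0;0 0 0 0.5 0 0.2 0;0 0 0 0 0 0 0'; python3 -c "
from h import *; st(); print(robot.observe()['orientation'])
im=snapshot('scene')[:,:,::-1]; cv2.imwrite('pics/sc20.png',cv2.resize(im[130:290,200:360],None,fx=3.7,fy=3.7,interpolation=cv2.INTER_CUBIC))"
```

```text
clock: 24.02
tcp_pos: [0.4518, -0.1269, 0.2265]
orientation: [[0.064, 0.998, 0.022], [0.949, -0.068, 0.307], [0.308, 0.001, -0.951]]
force: [-0.5, 1.7, -1.0]
finger_gap: 0.005
clock: 24.43
tcp_pos: [0.4565, -0.0739, 0.2246]
orientation: [[0.065, 0.998, 0.021], [0.949, -0.068, 0.309], [0.31, -0.0, -0.951]]
force: [-1.2, 0.7, -0.4]
finger_gap: 0.008
24.43 tcp [ -46.  -121.4  224.6] tip [-46.1 -63.7  47.7] F [-1.2  0.7 -0.4]
[[ 0.1  1.   0. ]
 [ 0.9 -0.1  0.3]
 [ 0.3 -0.  -1. ]]
```

View pics/sc20.png

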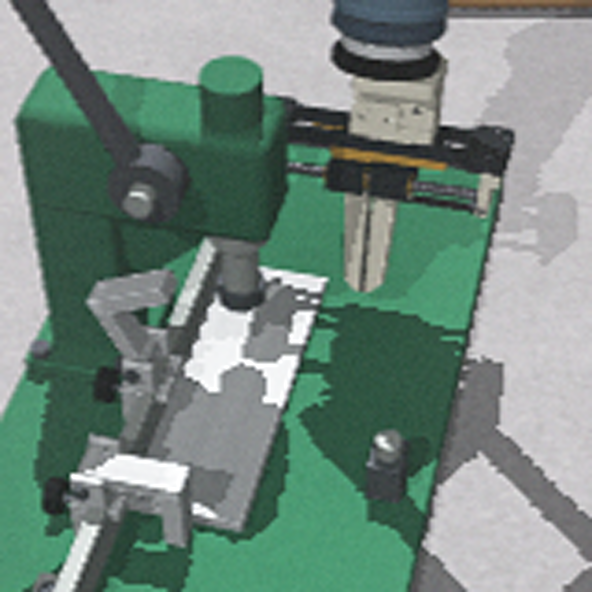

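```bash
python3 -m jog '0 0 0 0.4 0.3 0.5 0;0 0 0 -0.1 0.5 1 0;0 0 0 -0.25 0.5 0.8 0;0 0 0 0 0.4 0 0;0 0 0 0 0 0 0'; python3 -c "
from h import *; st()"
```

```text
clock: 24.9
tcp_pos: [0.475, -0.069, 0.2019]
orientation: [[0.066, 0.998, 0.021], [0.949, -0.07, 0.309], [0.309, -0.001, -0.951]]
force: [-0.3, 0.1, -0.6]
finger_gap: 0.006
24.9 tcp [ -27.9 -115.2  201.9] tip [-28.  -57.6  25. ] F [-0.3  0.1 -0.6]
```

```bash
python3 -m jog '0 0 0 0 0.3 0 0;0 0 0 0 0.2 0 0;0 0 0 0 0 0 0'; python3 -c "
from h import *; st()"; python3 -m jog '0 0 0 0 0.2 0 0;0 0 0 0 0.1 0 0;0 0 0 0 0 0 0'; python3 -c "
from h import *; st()"
```

```text
clock: 25.15
tcp_pos: [0.4794, -0.0692, 0.2029]
orientation: [[0.066, 0.998, 0.021], [0.949, -0.069, 0.308], [0.309, -0.0, -0.951]]
force: [-0.3, 0.3, -0.1]
finger_gap: 0.007
25.15 tcp [ -23.5 -115.1  202.9] tip [-23.6 -57.6  26. ] F [-0.3  0.3 -0.1]
clock: 25.4
tcp_pos: [0.4812, -0.0691, 0.2027]
orientation: [[0.066, 0.998, 0.018], [0.949, -0.068, 0.309], [0.309, -0.003, -0.951]]
force: [-5.9, -2.7, 2.3]
finger_gap: 0.007
25.4 tcp [ -21.7 -114.9  202.7] tip [-22.3 -57.4  25.8] F [-5.9 -2.7  2.3]
```

```bash
python3 -m jog '0 0 0 0 0.2 0 0;0 0 0 0 0 0 0;0 0 0 0 0 0 0'; python3 -c "
from h import *; st()"; python3 fe.py
```

```text
clock: 25.65
tcp_pos: [0.4821, -0.0691, 0.2024]
orientation: [[0.065, 0.998, 0.015], [0.949, -0.067, 0.309], [0.309, -0.006, -0.951]]
force: [-10.3, -4.3, 5.7]
finger_gap: 0.007
25.65 tcp [ -20.9 -114.9  202.4] tip [-22.1 -57.3  25.6] F [-10.3  -4.3   5.7]
now slope -0.0030096256058824177 n 53 x nose/mid/tail [-13.68 -13.32 -12.96]
before slope -0.024338074984495032 n 64 x nose/mid/tail [-19.01 -16.12 -13.19]
fence 0.010285535383315197 [85.17 82.72] 9.449299110024995
```

The tail is tight: the tip did not move under 10 N. Now I'll withdraw clear of everything and check.

```bash
python3 -m jog '0 0 0 0 -1 0 0;0 0 0 0 -2 0 0;0 0 0 -1 -2 -1.5 0;0 0 0 -2 -2 -3 0;0 0 0 -2 -2.5 -3 0'; python3 -m jog '0 -6 0 -2.5 -1 -2 0;0 -6 0 -3 -1 -2 0;0 -6 0 -3 0 -1 0;0 0 0 -3.5 0 0 0;0 0 0 0 0 0 0'
python3 - <<'E'
from h import *
import fe
st()
im=snapshot("top")[:,:,::-1].copy(); fe.fe(im,"now"); cv2.imwrite("pics/t22.png",cv2.resize(im[140:265,190:375],None,fx=4.3,fy=4.3,interpolation=cv2.INTER_CUBIC))
im=snapshot('scene')[:,:,::-1]; cv2.imwrite('pics/sc22.png',cv2.resize(im[170:300,200:330],None,fx=4.5,fy=4.5,interpolation=cv2.INTER_CUBIC)); cv2.imwrite('pics/sc22f.png',im)
E
```

```text
clock: 26.12
tcp_pos: [0.3851, -0.132, 0.2581]
orientation: [[0.064, 0.998, 0.021], [0.949, -0.068, 0.309], [0.309, 0.0, -0.951]]
force: [0.2, -1.8, 0.2]
finger_gap: 0.003
clock: 26.53
tcp_pos: [0.3574, -0.2646, 0.291]
orientation: [[0.072, 0.997, 0.005], [0.997, -0.072, -0.008], [-0.008, 0.005, -1.0]]
force: [0.9, -0.7, 1.3]
finger_gap: 0.006
26.53 tcp [-131.8 -318.4  291. ] tip [-130.8 -319.8  105. ] F [ 0.9 -0.7  1.3]
now slope -0.004172253584609665 n 64 x nose/mid/tail [-13.56 -13.07 -12.57]
```

View pics/t22.png

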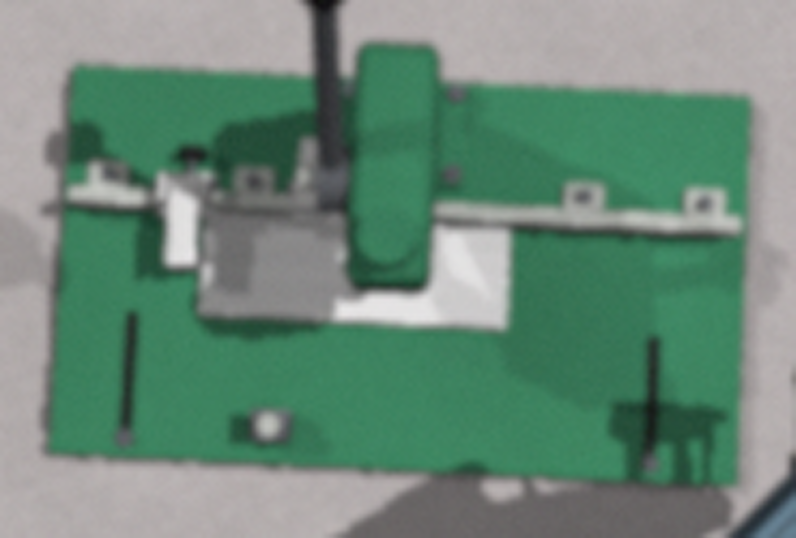

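View pics/sc22.png

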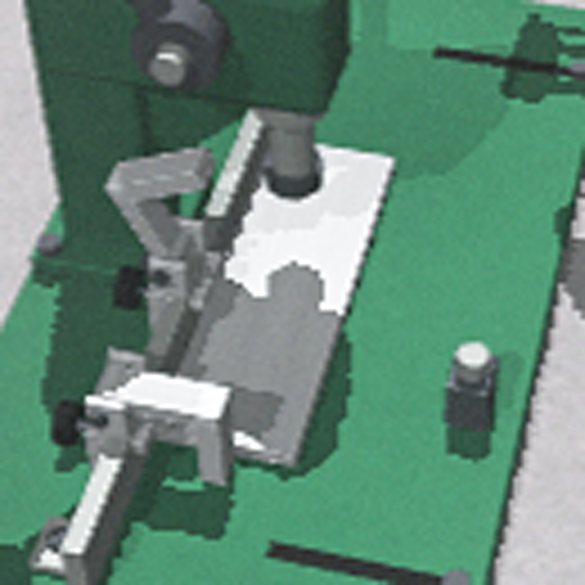

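View pics/sc22f.png

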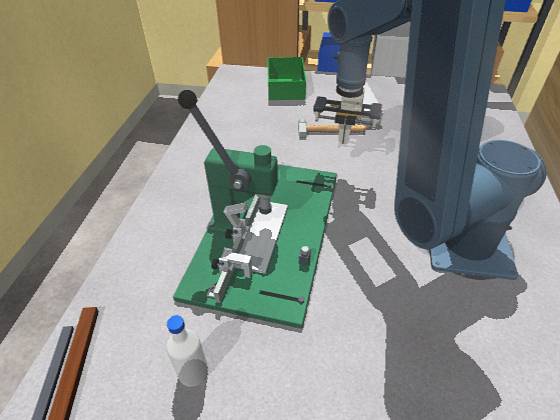

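```bash
python3 -c "
from rig import robot; print(robot.finish_job())"
```

```text
the job is handed in; nothing more can be done
None
```

I flipped the far stop down to its limit, then pushed the blank against the fence and along it until it met the stop. I handed the job in at 26.5 s, with the arm withdrawn and touching nothing.

**Stop:** I pulled it over from behind and pressed it down until it held at 28 N. The bar top then stood 61 mm above the bed, which is level. The near stop stayed parked.

**Blank:** After the long slide, the top camera showed its nose about 5 mm off the fence. I pressed the nose in, re-nudged the tail end and pressed the front edge near the tail.

**Last checks:**
- **Against the stop:** the blank gave no more than about 0.5 mm under 8 N. I did not push along the fence again after that. The final tail press also pushed it slightly towards the stop.
- **Against the fence:** the nose held at 16 N and the tail at 10 N. The final front-edge slope was -0.004 rad against about -0.002 for the bed edge, so any gap at the nose is about 0.5 mm.
- **Die, bottle and hammer:** they look unmoved in the final pictures.

**Disagreements and slips:**
- The three cameras disagreed by about 5 mm in absolute position, so I relied on contact forces for the final fits.
- The measured front edge read about 3 mm further out than its nominal position all along its length. I took that as an offset in my press frame.
- A mistyped row briefly dipped the tool 1.5 cm while it was over the stop's hinge. The force read low right after.
- The press-down on the stop showed a brief 27 N sideways force at the fingertip.

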